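# Load flanged caps into a gauge nest with cross-lock tweezers

## Task

Lever the flat cover of the gauge nest open with the orange-handled blade and leave it standing up; then, with the self-closing tweezers (squeeze the black pads to open the tips, let go to grip, carry by the red tail), bring every flanged cap from the green mat into a pocket of its own in the nest, stub up and flat on the pocket floor. The gripper must never touch a cap. At the end both tools lie flat on the blue mat again, and the caliper, the carton and the ring gauge are where they were.

Things in the scene. Friction and masses are not known exactly. Their poses are not given: they have to be found in the camera images.
- blade_grip (a point): middle of the orange handle of the opening blade (loose, 90 g, lying flat; x from handle to tip, z up), half-way up. Handle 20 mm wide, 20 tall, 110 long: from 75 mm behind to 35 mm ahead of this point. The steel blade, 26 mm wide, 3 thick, sticks out 80 mm from the handle's front; its mid-thickness is 6.5 mm below this point, its tip 115 mm ahead
- blade_tip (a point): middle of the front edge of the blade, at half its 3 mm thickness, 3.5 mm above the handle's underside
- tw_tail (a point): carrying grip of the tweezers (loose, 110 g, 26 mm tall, lying flat; x from tail to tips, z up): middle, half-way up, of the rigid red tail block, 46 mm long along x, 18 wide, 26 tall. Held here, the tips keep their spring grip. Straight ahead along x lie the pads (+69 mm) and the tip centre (+174 mm)
- tw_pads (a point): midway between the two black squeeze pads of the tweezers, 13 mm above the underside. Pads 32 mm long along x, 26 tall; outer faces about 48 mm apart at rest, 44 when the tips hold a cap stub, 38 fully squeezed (hard stop, pads then parallel). Squeezing takes about 16 N; let go, they spread and the tips close
- tw_tips (a point): midway between the V-shaped tips of the tweezers: where the axis of a held stub is; 21 mm above the underside. Tips reach from 16 to 26 mm above the underside (so does all within 40 mm), 11 mm long along x. Fully squeezed they leave about 8 mm free each side of a 22 mm stub, to lower over it or lift off it; let go, they centre and grip it with about 5 N
- jaw (a joint): opening of the tweezers, rad: 0 tips shut and empty, about 0.036 holding a cap stub, 0.087 fully squeezed open
- pocket0 (a point): centre of the floor of the first of three pockets of the fixed gauge nest, 10 mm above the bench. Nest axes: x away from its open front, y left, z up. Pockets are 66 x 66 mm square, 8 mm deep, in a row along y: pocket0 at +84 mm, pocket1 middle, pocket2 at -84 mm. The front face of the pocket walls is 40 mm before (-x) the centres
- pocket1 (a point): centre of the floor of the middle pocket. The nest's aluminium base plate, 300 mm wide in y, 10 mm thick, is the pocket floor and reaches 160 mm in front (-x) of the pocket centres: tweezers lying flat on it hold a cap just at floor height. Their tail then overhangs the plate's front edge
- pocket2 (a point): centre of the floor of the third pocket (-84 mm in the nest's y)
- cover (a joint): angle of the flat cover of the nest, rad: 0 shut, 1.57 upright, 1.9 the stop. It stays where it is left (stiff hinge, about 0.14 N m to turn, plus 0.07 N m of weight when low)
- cover_edge (a point): middle of the front lower edge of the cover (284 mm wide, 96 mm from hinge to front edge, 4 mm thick, tinted, yellow front strip). Shut, its underside is 26 mm above the bench: a gap 8 mm high all along the front over the pocket walls (top at 18 mm), which the edge overhangs by 8 mm. x points from edge to hinge
- cover_hinge (a point): middle of the cover's hinge line (2 mm under it, level with the shut cover's underside, 26 mm above the bench); it runs along the nest's y, 48 mm behind the pocket centres. x points away from the front edge
- tool_mat_mid (a point): centre of the top of the blue tool mat, fixed, 250 mm along its x by 200 mm along its y, 2 mm thick; at the start both tools lie on it along its x
- cap_mat_mid (a point): centre of the top of the green mat on which the caps stand, fixed, 150 mm along its x by 300 mm along its y, 2 mm thick
- caliper_mid (a point): caliper lying on the bench, 190 mm long: leave alone
- carton_mid (a point): small open carton 90 x 70 x 50 mm: leave alone
- ring_gauge_mid (a point): dark steel ring, 72 mm outside, 22 mm tall: leave alone
- cap0_mid (a point): centre, half-way up, of a flanged cap (70 g; two or three are present): round flange 60 mm diameter, 10 mm thick, below; round brass stub 22 mm diameter, 30 mm tall, above; this point 20 mm above its underside; z is the stub side
- cap1_mid (a point): centre, half-way up, of a flanged cap (70 g; two or three are present): round flange 60 mm diameter, 10 mm thick, below; round brass stub 22 mm diameter, 30 mm tall, above; this point 20 mm above its underside; z is the stub side
- cap2_mid (a point): centre, half-way up, of a flanged cap (70 g; two or three are present): round flange 60 mm diameter, 10 mm thick, below; round brass stub 22 mm diameter, 30 mm tall, above; this point 20 mm above its underside; z is the stub side

How it is judged:
By the outcome, as a careful person would: the job done as asked, in the order asked, and still so for the second after the job is handed in, with the robot touching nothing.
Of cap0, cap1, cap2 only 2 to 3 are there at a start; the rules pass over those that are not, and their reading is None.
At some moment in a run one of cap0, cap1, cap2, blade may be knocked a few centimetres aside while the robot is not near it.
It also fails if it takes over 210 s, if anything falls off the work surface, if the arm or the gripper's body presses on something with over 40 N, if the wrist force passes 120 N, or if a joint passes its speed limit or range.

## Robot

A 7-joint arm with a two-finger parallel gripper is mounted at the origin on the work surface. World frame = base frame: x ahead of the robot, y to its left, z up, the work surface at z = 0. Lengths are in m, angles in rad, forces in N, time in s.
With the tool pointing down it reaches from about 0.425 to 0.95 m from the base axis. Payload 4.7 kg.
Tool frame: the origin (TCP) lies midway between the tips of the shut fingers; the grasp point (between the pads) lies behind it (env.hold_point_z is the y of the grasp point in the tool frame, in m); y points along the fingers, z is the direction in which the jaws open and shut, and the axes are right-handed (so a half turn about y gives the same grasp; the last joint's range is limited). The gripper opens to 85 mm and grips with 20 to 120 N. Pads are 22 mm wide; open, the fingers measure 114 mm over their backs; the gripper's body (76 mm by 85 mm) begins 54 mm behind the grasp point. The pads swing forward as they close: fully open they stand 13 mm farther back than shut.
Start: joints at [1.114, 0.469, -0.049, 1.532, 0.024, 1.141, -0.082], TCP at [0.28, -0.614, 0.231] pointing down, gripper open.
Joint ranges: [-2.59, 2.59], [-0.33, 1.99], [-1.39, 1.29], [0.1, 2.45], [-1.04, 4.18], [0.21, 1.99], [-2.66, 2.66]. Speed limits (rad/s): [2.57, 2.57, 3.14, 3.14, 3.14, 3.14, 3.14].

## Interface

Orientations are given as a unit quaternion [x, y, z, w].
In Python, from bench import env gives the robot as it stands.
- The arm moves only by the tool play_rows, never from a script. Its argument "rows" is text: rows parted by semicolons, each of 7 numbers parted by spaces: the closure in counts, from 0 (fully open) to 255 (shut), then the shift along the tool's x, y, z in cm, then the turn, a rotation vector about the tool's x, y, z in rad. In form: claw tx ty tz rx ry rz; .... A call has 1 to 8 rows; each row is the pose to reach, as a shift and turn from the pose measured when the call began, along the tool's axes at that moment; what a row does not reach only later rows make up. A row lasts 1/10 s, in which the tool goes at most 50 mm and 8.59 degrees, less where a joint would pass 70% of its speed; a pose out of reach is approached as far as the arm can. A call with a gripper value outside its range is refused whole. The fingers move at their own pace and stop on an object; the grip force is fixed at half the most. Time passes only in rows, so rows that repeat a pose let the fingers close. It gives the time, the measured TCP pose, the force and the opening at its end, in the units of the state.
- env.get_obs(): the state, without advancing time (a new reading comes with each control period).
- env.snapshot(name): name is "side" or "top"; returns the picture (384x512x3 uint8, red, green, blue); there is no depth.
- env.calibration(name): a dict with "fovy" (degrees; the focal length in pixels is half the picture's height over the tangent of half this angle, whatever the lens; pixels are square), "cx", "cy" (the principal point, pixels), "k1" (the pictures are not rectified: a ray, as slopes to the right and down, at radius r is drawn at 1 + k1 r^2 times it, then the intrinsics apply), "R" (3x3) and "t" (3): a world point X has camera coordinates R X + t. Camera axes: x right, y down, z forward; pixel columns grow to the right and rows downward; lengths in m; the calibration is good to about 2 mm. A picture is of the moment at which its call begins. calibration takes no time and is no camera call.
- env.job_done(): hands the job in, once; it reports no verdict.
The state is a dict: "clock": time; "qpos": joint angles; "joint_vel": joint speeds; "joint_torque": joint torques, N m; "position": TCP position; "tool_rot": TCP orientation; "wrist_force": force on the tool from outside, world axes, zero at the start; "wrist_torque": the same for the moment, N m; "width": opening from 0.0 (shut) to 1.0 (fully open).
Only numpy, scipy, OpenCV 4.12 (cv2) and the standard library are available. Lean on these libraries where they do the work, as an engineer would, in place of code of your own. Each camera call takes 0.05 s, during which the arm holds its last target. There are 200 camera calls.

## Working session

There is one attempt and no reset: what is moved stays moved. The work goes in short steps, Python scripts to look and compute and a tool call to move; the robot and the scene stay as the last step left them, time stands still between calls to the robot, and variables do not carry over. Pictures are saved under pics/ and viewed, about 12 in all and at most 16, crops included, and the job is handed in when it is done.

Besides the shell and the picture viewer there is one more tool, called after "Call:" by a JSON object that holds its "api" and its "payload", one argument or row to a line. play_rows: Moves the arm, as the interface text tells. Its arguments: {"type":"object","properties":{"rows":{"type":"string"}},"required":["rows"]}

```bash
mkdir -p pics; ls; python3 - <<'E'
from bench import env
import cv2,numpy as np
o=env.get_obs()
print({k:np.round(v,3) for k,v in o.items()}, env.hold_point_z)
for n in("side","top"):
    im=env.snapshot(n); cv2.imwrite(f"pics/{n}0.png",im[:,:,::-1])
    c=env.calibration(n); print(n,{k:np.round(v,4).tolist() for k,v in c.items()})
a=cv2.imread("pics/top0.png");cv2.imwrite("pics/top0b.png",cv2.resize(a,(800,600),interpolation=cv2.INTER_CUBIC))
E
```

```text
pics
{'clock': np.float64(0.0), 'qpos': array([ 1.114,  0.469, -0.049,  1.534,  0.024,  1.141, -0.082]), 'joint_vel': array([ 0.   ,  0.001, -0.001,  0.001,  0.   ,  0.   , -0.   ]), 'joint_torque': array([-1.0000e-03, -5.1032e+01, -4.7000e-02, -2.3771e+01,  1.1000e-02,
        8.0000e-03,  0.0000e+00]), 'position': array([ 0.28 , -0.614,  0.23 ]), 'tool_rot': array([-0.15 ,  0.692, -0.69 ,  0.15 ]), 'wrist_force': array([ 0.442, -0.501,  0.486]), 'wrist_torque': array([-0.026, -0.007,  0.043]), 'width': np.float64(1.004)} -0.0187
side {'fovy': 42.6145, 'cx': 266.7439, 'cy': 181.1904, 'k1': -0.0692, 'R': [[-0.9908, -0.1344, -0.0161], [-0.0712, 0.6189, -0.7822], [0.1151, -0.7739, -0.6228]], 't': [0.596, 0.0803, 1.3043]}
top {'fovy': 45.5633, 'cx': 260.982, 'cy': 196.8364, 'k1': -0.0674, 'R': [[-0.005, -0.9999, -0.0094], [-0.9857, 0.0065, -0.1682], [0.1683, 0.0084, -0.9857]], 't': [0.0178, 0.5912, 1.195]}
```

View pics/top0b.png

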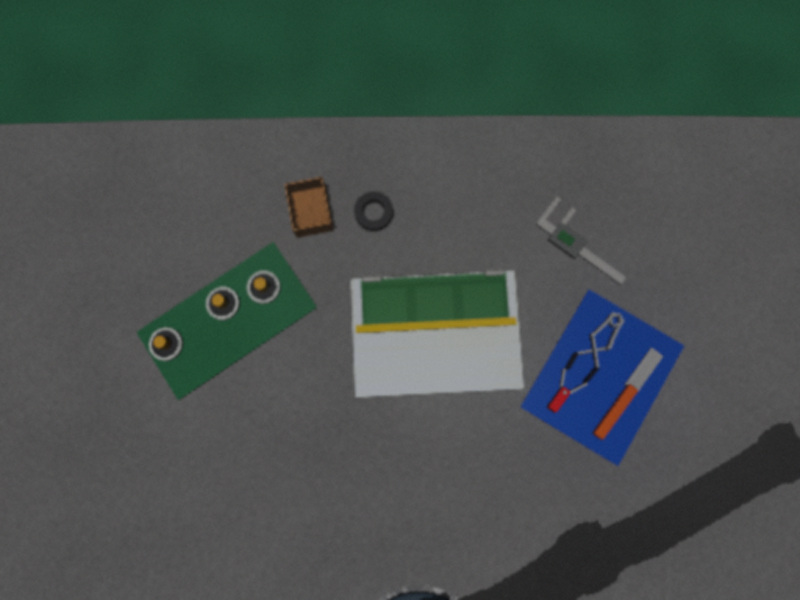

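View pics/side0.png

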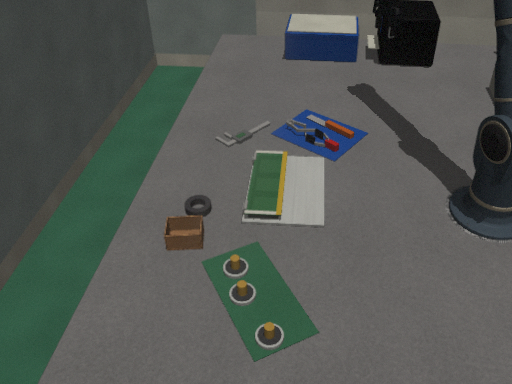

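Top view shows everything in frame (scaled ×1.5625): three caps on the green mat at left (165,343), (222,302) and (263,287), the nest in the middle with its front towards the robot, and the tools on the blue mat at right. The tweezers' tail is at (559,399), their tips at (617,318); the blade tip is at (656,352). I'll measure these next.

```bash
cat > h.py <<'E'
from bench import env
import cv2,numpy as np
from scipy.spatial.transform import Rotation as Rot
def K(n):
    c=env.calibration(n); f=192/np.tan(np.radians(c["fovy"])/2)
    return c,f
def cast(n,p,z):
    c,f=K(n); d=np.array([(p[0]-c["cx"])/f,(p[1]-c["cy"])/f]); u=d.copy()
    for _ in range(20): u=d/(1+c["k1"]*(u@u))
    R=np.array(c["R"]);C=-R.T@np.array(c["t"]); v=R.T@np.r_[u,1]
    return C+v*(z-C[2])/v[2]
def proj(n,X):
    c,f=K(n);q=np.array(c["R"])@X+c["t"];u=q[:2]/q[2];u=u*(1+c["k1"]*(u@u));return u*f+[c["cx"],c["cy"]]
def snap(n,name=None):
    im=env.snapshot(n)
    if name: cv2.imwrite("pics/"+name,im[:,:,::-1])
    return im
def blobs(m,amin=15):
    cs,_=cv2.findContours(m.astype(np.uint8),cv2.RETR_EXTERNAL,cv2.CHAIN_APPROX_NONE)
    return [c for c in sorted(cs,key=cv2.contourArea,reverse=True) if cv2.contourArea(c)>=amin]
def rect(n,c,z):
    "min-area rectangle of a contour cast on plane z: centre, size, angle of long side (deg)"
    P=np.array([cast(n,p[0],z)[:2] for p in c],np.float32)
    (x,y),(w,h),a=cv2.minAreaRect(P*1000)
    if w<h: w,h,a=h,w,a+90
    return np.round([x,y,w,h,a],1)
def hsv(im): return cv2.cvtColor(im,cv2.COLOR_RGB2HSV)
def hm(H,lo,hi,s=90,v=60): return (H[...,0]>=lo)&(H[...,0]<=hi)&(H[...,1]>=s)&(H[...,2]>=v)
E
python3 - <<'E'
from h import *
for n in("top","side"):
    im=cv2.imread(f"pics/{n}0.png")[:,:,::-1].copy(); H=hsv(im)
    print(n)
    for nm,m,z,k in [("red",((H[...,0]<=3)|(H[...,0]>=174))&(H[...,1]>150)&(H[...,2]>70),.028,2),("orange",hm(H,5,14,170,90),.022,4),("blue",hm(H,105,125,150,70),.002,1),("green",hm(H,50,90,100,40),.002,5),("yellow",hm(H,20,32,150,120),.029,3),
       ("brass",hm(H,12,24,130,110),.042,8),("bright",(H[...,1]<45)&(H[...,2]>135),.010,12)]:
        for c in blobs(m,8)[:k]:
            x,y,w,h=cv2.boundingRect(c);print(nm,(x,y,w,h),rect(n,c,z))
E
```

```text
top
red (351, 248, 14, 15) [ 432.2 -246.7   42.9   15.6  142.1]
orange (381, 247, 26, 33) [ 410.8 -346.8  105.5   16.6  141.7]
blue (334, 186, 103, 111) [ 474.2 -333.   247.9  198.2  148.3]
green (0, 0, 512, 79) [1099.6   36.4 1625.1  269.8   89.3]
green (88, 156, 114, 99) [580.1 346.5 296.7 147.5 123.9]
green (232, 177, 93, 30) [616.7 -32.8 258.4  76.9  92.6]
green (358, 148, 9, 9) [ 728.8 -277.3   25.4   13.4   54.5]
yellow (228, 203, 102, 9) [565.3 -33.7 279.4  11.8  92.6]
yellow (136, 189, 7, 6) [612.3 355.7  17.3  14.2  89.6]
yellow (163, 178, 7, 7) [640.9 281.3  16.8  16.3  56.2]
brass (188, 121, 21, 25) [777.4 188.9  65.7  52.7  11.8]
brass (228, 204, 102, 9) [561.6 -33.5 276.7   9.8  92.6]
brass (98, 215, 8, 7) [536.5 453.6  19.8  16.6  89.8]
brass (136, 188, 7, 8) [609.9 352.   18.3  17.4  45.9]
brass (163, 178, 7, 7) [639.  277.5  17.3  16.8   1.7]Traceback (most recent call last):
  File "<stdin>", line 8, in <module>
  File "h.py", line 23, in rect
    P=np.array([cast(n,p[0],z)[:2] for p in c],np.float32)
                ~~~~^^^^^^^^^^
  File "h.py", line 8, in cast
    c,f=K(n); d=np.array([(p[0]-c["cx"])/f,(p[1]-c["cy"])/f]); u=d.copy()
        ~^^^
  File "h.py", line 5, in K
    c=env.calibration(n); f=192/np.tan(np.radians(c["fovy"])/2)
ValueError: time passes only in moves, steps and waits
```

```bash
sed -i 's/^def K(n):/from functools import lru_cache\n@lru_cache(None)\ndef K(n):/' h.py
python3 - <<'E'
from h import *
n="top"; im=cv2.imread(f"pics/{n}0.png")[:,:,::-1].copy(); H=hsv(im)
for nm,m,z,k in [("bright",(H[...,1]<60)&(H[...,2]>130),.010,12)]:
    for c in blobs(m,8)[:k]:
        x,y,w,h=cv2.boundingRect(c);print(nm,(x,y,w,h),rect(n,c,z))
n="side"; im=cv2.imread(f"pics/{n}0.png")[:,:,::-1].copy(); H=hsv(im)
for nm,m,z,k in [("red",((H[...,0]<=3)|(H[...,0]>=174))&(H[...,1]>150)&(H[...,2]>70),.028,2),("orange",hm(H,5,14,170,90),.022,4),("blue",hm(H,105,125,150,70),.002,2),("yellow",hm(H,20,32,150,120),.029,3),
       ("brass",hm(H,12,24,130,110),.027,8),("bright",(H[...,1]<60)&(H[...,2]>130),.010,8)]:
        for c in blobs(m,8)[:k]:
            x,y,w,h=cv2.boundingRect(c);print(nm,(x,y,w,h),rect(n,c,z))
for s,(x0,y0,x1,y1) in {"t":(330,180,440,300)}.items():
    a=cv2.imread("pics/top0.png")[y0:y1,x0:x1];cv2.imwrite("pics/c0.png",cv2.resize(a,None,fx=5,fy=5,interpolation=cv2.INTER_CUBIC))
E
```

```text
bright (225, 178, 110, 76) [552.7 -34.9 296.6 212.3  92.4]
bright (324, 174, 7, 30) [ 621.  -172.3   83.9   14.1    2.1]
red (325, 139, 14, 12) [ 432.1 -228.2   60.3   36.2  142.4]
orange (326, 121, 28, 16) [ 405.9 -336.9  113.8   24.5  137.2]
blue (272, 110, 96, 51) [ 472.4 -329.4  247.   198.3  148.2]
blue (286, 18, 72, 43) [  506.7 -1147.7   510.9   331.3    89.3]
yellow (276, 152, 11, 63) [563.6 -31.1 277.9  13.2  92.7]
yellow (264, 322, 10, 9) [535.9 448.5  18.7  18.6  66.8]
yellow (238, 281, 8, 7) [610.7 346.   17.   15.6 100.3]
brass (276, 152, 11, 63) [563.4 -33.5 278.8  13.   92.6]
brass (264, 322, 10, 9) [537.  446.2  19.5  18.5  97.2]
brass (237, 280, 9, 8) [612.5 343.1  20.3  17.8  99.7]
brass (231, 255, 8, 7) [641.  269.3  19.4  16.5 100.3]
bright (242, 156, 82, 69) [552.7 -30.  299.7 211.2  92.6]
bright (287, 14, 70, 19) [ 5.0550e+02 -1.2995e+03  3.2250e+02  2.3420e+02  2.0000e-01]
bright (244, 210, 32, 5) [609.3  83.9  83.   13.    2.5]
bright (255, 324, 29, 24) [534.8 456.8  57.9  55.2   7.1]
bright (367, 35, 8, 13) [  282.7 -1098.1   139.2    28.5    90.3]
bright (308, 115, 17, 10) [ 486.1 -398.8   70.2   21.7  140.9]
bright (229, 283, 27, 20) [608.9 354.4  58.2  53.2  11.1]
bright (255, 150, 28, 4) [ 622.  -193.8   82.9   13.2    1.2]
```

View pics/c0.png

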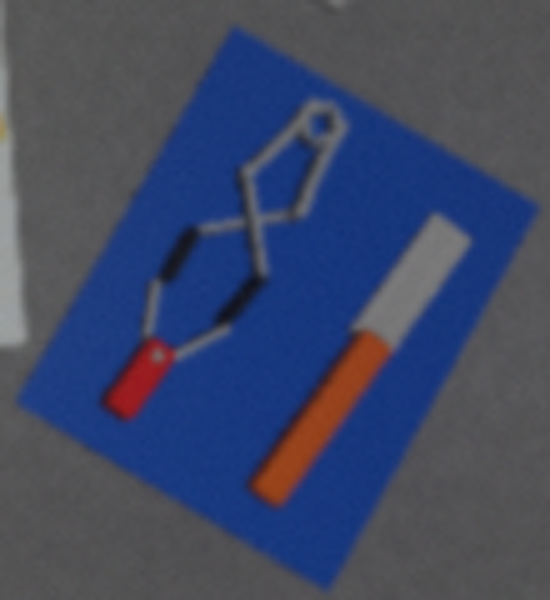

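The crop shows the blade tip centre at about (454,226), handle front at (373,339), handle rear at (267,498), tweezer tips at (323,122), and pads at (180,255) and (241,300). The tail is at (138,378).

```bash
python3 - <<'E'
from h import *
c=lambda p,z: cast("top",(p[0]/5+330-.4,p[1]/5+180-.4),z)[:2]*1000
P=dict(tip=c((454,226),.007),hf=c((373,339),.022),hr=c((267,498),.022),ttip=c((323,122),.028),pads=c((210,277),.028),tail=c((138,378),.028))
for k,v in P.items(): print(k,v.round(1))
def ang(a,b): d=P[b]-P[a];return np.degrees(np.arctan2(d[1],d[0])).round(1),np.linalg.norm(d).round(1)
print(ang("hr","hf"),ang("hf","tip"),ang("hr","tip"),ang("tail","ttip"),ang("pads","ttip"),ang("tail","pads"))
# caps from white rim, top and side
for n in("top","side"):
    H=hsv(cv2.imread(f"pics/{n}0.png")[:,:,::-1].copy())
    m=((H[...,1]<70)&(H[...,2]>105)).astype(np.uint8)
    for b in blobs(m,60):
        x,y,w,h=cv2.boundingRect(b)
        if w<35 and h<35: print(n,(x,y,w,h),rect(n,b,.012))
o=env.get_obs(); R=Rot.from_quat(o["tool_rot"]).as_matrix();print(R.round(3),o["position"])
E
```

```text
tip [ 516.1 -432.1]
hf [ 452.6 -378.1]
hr [ 367.  -315.6]
ttip [ 572.5 -354.9]
pads [ 487. -288.]
tail [ 432.3 -246.3]
(np.float64(-36.2), np.float64(106.0)) (np.float64(-40.3), np.float64(83.3)) (np.float64(-38.0), np.float64(189.2)) (np.float64(-37.8), np.float64(177.3)) (np.float64(-38.1), np.float64(108.5)) (np.float64(-37.3), np.float64(68.7))
top (158, 173, 21, 21) [639.5 278.4  57.9  57.6 179.6]
top (132, 183, 21, 22) [609.8 353.   59.5  58.2 136. ]
top (95, 209, 21, 22) [536.7 455.2  58.1  57.1  46.1]
top (401, 223, 23, 27) [ 485.2 -405.5   77.2   25.2  141.8]
top (372, 159, 28, 22) [ 674.4 -339.9   91.8   13.8   52.7]
top (344, 126, 14, 23) [ 770.5 -253.7   62.    30.9  142.5]
side (257, 11, 33, 25) [  758.6 -1271.3   314.2   164.7    90.6]
side (167, 54, 27, 12) [1080.9 -814.3  139.2   96.8  112.5]
side (255, 323, 29, 25) [534.8 456.9  57.9  57.5   7.1]
side (97, 295, 27, 20) [894.5 425.5  61.7  34.4  48.7]
side (229, 282, 28, 22) [607.6 356.   60.2  58.2  13.7]
side (223, 257, 26, 20) [636.9 282.1  58.9  58.7  11.6]
side (248, 120, 23, 13) [ 672.8 -332.9   91.4   22.1   55.6]
side (307, 115, 18, 11) [ 483.6 -395.2   74.2   24.   141.3]
[[-0.91  -0.001  0.415]
 [-0.415  0.002 -0.91 ]
 [ 0.    -1.    -0.002]] [ 0.27984055 -0.61368706  0.23035308]
```

```bash
cat > plan.py <<'E'
from h import *
# waypoint: (x,y,z mm, heading deg of tool -x, claw, hold rows); tool y points down
def Rh(h):
    a=np.radians(h);x=-np.array([np.cos(a),np.sin(a),0]);y=np.array([0,0,-1.]);return np.c_[x,y,np.cross(x,y)]
def plan(W,step=45,deg=8,start=None):
    o=env.get_obs();p=o["position"]*1000;R=Rot.from_quat(o["tool_rot"]);print("now",p.round(1),"heading",np.degrees(np.arctan2(*(-R.as_matrix()[[1,0],0]))).round(2),"w",o["width"].round(3),"t",o["clock"].round(2),"F",o["wrist_force"].round(1))
    rows=[]
    for x,y,z,h,c,hold in W:
        q=np.array([x,y,z],float);Q=Rot.from_matrix(Rh(h));rv=(R.inv()*Q).as_rotvec()
        n=max(1,int(np.ceil(max(np.linalg.norm(q-p)/step,np.degrees(np.linalg.norm(rv))/deg))))
        rows+=[(p+(q-p)*k/n,R*Rot.from_rotvec(rv*k/n),c) for k in range(1,n+1)]+[(q,Q,c)]*hold
        p,R=q,Q
    P0,R0=o["position"]*1000,Rot.from_quat(o["tool_rot"])
    for i in range(0,len(rows),8):
        s=[]
        for q,Q,c in rows[i:i+8]:
            d=R0.inv().apply(q-P0)/10;v=(R0.inv()*Q).as_rotvec()
            s.append(f"{c} "+" ".join(f"{round(u,2)+0:g}" for u in d)+" "+" ".join(f"{round(u,3)+0:g}" for u in v))
        print("; ".join(s)); P0,R0=rows[min(i+7,len(rows)-1)][:2]
E
python3 - <<'E'
from plan import *
d=np.array([np.cos(np.radians(-38)),np.sin(np.radians(-38))]); g=np.array([425.5,-361])+15*d; print(g)
plan([(*g,110,-38,100,1),(*g,30,-38,100,0),(*g,4,-38,100,2)])
E
```

```text
[ 437.3201613  -370.23492213]Traceback (most recent call last):
  File "<stdin>", line 3, in <module>
  File "plan.py", line 6, in plan
    o=env.get_obs();p=o["position"]*1000;R=Rot.from_quat(o["tool_rot"]);print("now",p.round(1),"heading",np.degrees(np.arctan2(*(-R.as_matrix()[[1,0],0]))).round(2),"w",o["width"].round(3),"t",o["clock"].round(2),"F",o["wrist_force"].round(1))
                                                                                                                                                                         ^^^^^^^^^^^^^^^^
AttributeError: 'float' object has no attribute 'round'
```

```bash
sed -i 's/o\["width"\].round(3)/round(float(o["width"]),3)/; s/o\["clock"\].round(2)/round(float(o["clock"]),2)/' plan.py
python3 - <<'E'
from plan import *
g=(437.3,-370.2)
plan([(*g,110,-38,100,1),(*g,30,-38,100,0),(*g,4,-38,100,2)])
E
```

```text
now [ 279.8 -613.7  230.4] heading 24.51 w 1.001 t 0.1 F [-0.5 -0.6  0.6]
100 -3.05 1.51 -1.95 0 0.136 0; 100 -6.11 3.02 -3.9 0 0.273 0; 100 -9.16 4.52 -5.85 0.001 0.409 0; 100 -12.22 6.03 -7.8 0.001 0.546 0.001; 100 -15.27 7.54 -9.75 0.001 0.682 0.001; 100 -18.32 9.05 -11.7 0.001 0.818 0.001; 100 -21.38 10.55 -13.65 0.001 0.955 0.001; 100 -24.43 12.06 -15.6 0.002 1.091 0.001
100 0 0 0 0 0 0; 100 0 4 0 0 0 0; 100 0 8 0 0 0 0; 100 0 10.6 0 0 0 0; 100 0 10.6 0 0 0 0; 100 0 10.6 0 0 0 0
```

Call:
{"api": "play_rows", "payload": {
  "rows": "100 -3.05 1.5 -1.95 0 0.136 0; 100 -6.1 3 -3.9 0 0.273 0; 100 -9.15 4.5 -5.85 0 0.41 0; 100 -12.2 6 -7.8 0 0.546 0; 100 -15.3 7.5 -9.75 0 0.682 0; 100 -18.3 9 -11.7 0 0.818 0; 100 -21.4 10.5 -13.65 0 0.955 0; 100 -24.4 12 -15.6 0 1.091 0"
}}

```text
clock: 0.9
position: [0.4375, -0.3688, 0.1098]
tool_rot: [0.231, 0.668, -0.667, -0.233]
wrist_force: [-0.2, 1.0, 0.3]
width: 0.611
```

```bash
python3 - <<'E'
from plan import *
g=(437.3,-370.2)
plan([(*g,110,-38,100,2),(*g,40,-38,100,1)])
im=snap("side","s1.png")
a=im[80:180,250:400,::-1];cv2.imwrite("pics/s1c.png",cv2.resize(a,None,fx=5,fy=5,interpolation=cv2.INTER_CUBIC))
E
```

```text
now [ 437.5 -368.8  109.8] heading -38.32 w 0.611 t 0.9 F [-0.2  1.   0.3]
100 -0.07 -0.02 0.12 0.001 -0.006 0.002; 100 -0.07 -0.02 0.12 0.001 -0.006 0.002; 100 -0.07 -0.02 0.12 0.001 -0.006 0.002; 100 -0.08 3.48 0.12 0.001 -0.006 0.002; 100 -0.09 6.98 0.13 0.001 -0.006 0.002; 100 -0.09 6.98 0.13 0.001 -0.006 0.002
```

Call:
{"api": "play_rows", "payload": {
  "rows": "100 -0.1 0 0.1 0 -0.005 0; 100 -0.1 4 0.1 0 -0.005 0; 100 -0.1 7 0.1 0 -0.005 0; 100 -0.1 9 0.1 0 -0.005 0; 100 -0.1 10.6 0.1 0 -0.005 0; 100 -0.1 10.6 0.1 0 -0.005 0; 255 -0.1 10.6 0.1 0 -0.005 0; 255 -0.1 10.6 0.1 0 -0.005 0"
}}

```text
clock: 1.75
position: [0.44, -0.3634, 0.0021]
tool_rot: [0.227, 0.671, -0.667, -0.231]
wrist_force: [-2.9, -3.7, 5.9]
width: 0.28
```

Call:
{"api": "play_rows", "payload": {
  "rows": "255 0 0 0 0 0 0; 255 0 0 0 0 0 0; 255 0 0 0 0 0 0; 255 0 -1 0 0 0 0; 255 0 -3 0 0 0 0; 255 0 -6 0 0 0 0; 255 0 -9 0 0 0 0; 255 0 -9 0 0 0 0"
}}

```text
clock: 2.55
position: [0.4429, -0.3655, 0.0966]
tool_rot: [0.23, 0.67, -0.668, -0.228]
wrist_force: [0.9, 0.1, -0.3]
width: 0.224
```

```bash
python3 - <<'E'
from plan import *
print(env.get_obs()["position"])
for n,(x0,y0,x1,y1) in {"side":(270,60,400,160),"top":(350,170,480,270)}.items():
    a=snap(n,n+"1.png")[y0:y1,x0:x1,::-1];cv2.imwrite(f"pics/{n}1c.png",cv2.resize(a,None,fx=3,fy=3,interpolation=cv2.INTER_CUBIC))
cv2.imwrite("pics/both1.png",np.hstack([cv2.imread("pics/side1c.png"),cv2.imread("pics/top1c.png")]))
E
```

```text
[ 0.44291541 -0.36545093  0.09656284]
```

View pics/both1.png

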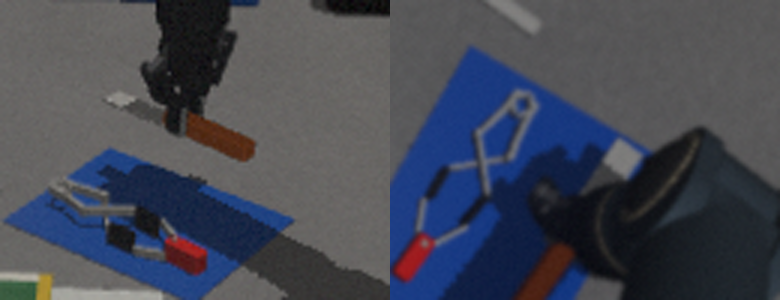

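Blade lifted and level in the grip. The tip is near (310,93) in the side view and (427,220) in the top view. Next I triangulate the tip.

```bash
python3 - <<'E'
from plan import *
for n,(x0,y0,x1,y1) in {"side":(285,75,345,125),"top":(405,200,465,250)}.items():
    a=cv2.imread(f"pics/{n}1.png")[y0:y1,x0:x1];cv2.imwrite(f"pics/{n}1d.png",cv2.resize(a,None,fx=6.6,fy=10,interpolation=cv2.INTER_CUBIC))
cv2.imwrite("pics/both1d.png",np.hstack([cv2.imread("pics/side1d.png"),cv2.imread("pics/top1d.png")]))
# prediction if rigid: tip relative to TCP
o=env.get_obs();p=o["position"];a=np.radians(-38.1);d=np.array([np.cos(a),np.sin(a),0])
n=np.array([-d[1],d[0],0])
for dz in (-.005,0,.005):
    for dl in (.095,.100,.105):
        X=p+d*dl+[0,0,dz]; print(dz,dl,[(proj(c,X+s*.013*n).round(1)).tolist() for c in("side","top") for s in(1,-1)])
E
```

```text
-0.005 0.095 [[306.4, 96.6], [311.6, 93.9], [422.9, 218.8], [431.0, 224.8]]
-0.005 0.1 [[305.3, 96.0], [310.5, 93.4], [424.0, 217.3], [432.0, 223.3]]
-0.005 0.105 [[304.1, 95.5], [309.4, 92.9], [425.0, 215.8], [433.1, 221.8]]
0 0.095 [[306.4, 95.2], [311.7, 92.5], [423.6, 218.6], [431.6, 224.6]]
0 0.1 [[305.3, 94.7], [310.5, 92.0], [424.6, 217.1], [432.7, 223.1]]
0 0.105 [[304.2, 94.2], [309.4, 91.5], [425.7, 215.6], [433.8, 221.6]]
0.005 0.095 [[306.5, 93.9], [311.7, 91.2], [424.2, 218.3], [432.3, 224.4]]
0.005 0.1 [[305.3, 93.4], [310.6, 90.7], [425.3, 216.8], [433.4, 222.9]]
0.005 0.105 [[304.2, 92.9], [309.5, 90.2], [426.4, 215.3], [434.5, 221.3]]
```

View pics/both1d.png

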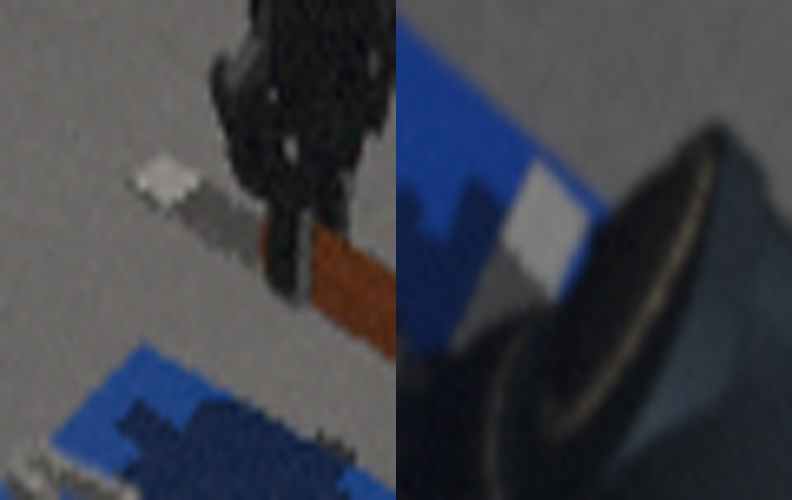

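```bash
cat >> plan.py <<'E'
P1=np.array([606.6,-30.3]);NA=2.6;U=np.array([np.cos(np.radians(NA)),np.sin(np.radians(NA))]);V=np.array([-U[1],U[0]])
def nest(x,y=0): return tuple(P1+x*U+y*V)
E
python3 - <<'E'
from plan import *
plan([(*nest(-168),90,NA,255,1),(*nest(-168),15,NA,255,3)])
E
```

```text
now [ 440.6 -363.7   92.8] heading -37.75 w 0.222 t 2.65 F [-0.1  0.3 -1.9]
255 2.51 0.06 -3.21 0.001 -0.088 0; 255 5.02 0.12 -6.41 0.001 -0.176 0.001; 255 7.53 0.18 -9.62 0.002 -0.264 0.001; 255 10.04 0.24 -12.82 0.003 -0.352 0.002; 255 12.56 0.31 -16.03 0.004 -0.44 0.002; 255 15.07 0.37 -19.23 0.004 -0.528 0.002; 255 17.58 0.43 -22.44 0.005 -0.616 0.003; 255 20.09 0.49 -25.64 0.006 -0.704 0.003
255 0 0 0 0 0 0; 255 0 3.75 0 0 0 0; 255 0 7.5 0 0 0 0; 255 0 7.5 0 0 0 0; 255 0 7.5 0 0 0 0; 255 0 7.5 0 0 0 0
```

Call:
{"api": "play_rows", "payload": {
  "rows": "255 2.5 0.05 -3.2 0 -0.088 0; 255 5 0.1 -6.4 0 -0.176 0; 255 7.5 0.2 -9.6 0 -0.264 0; 255 10 0.25 -12.8 0 -0.352 0; 255 12.55 0.3 -16 0 -0.44 0; 255 15.05 0.35 -19.2 0 -0.528 0; 255 17.6 0.4 -22.4 0 -0.616 0; 255 20.1 0.5 -25.6 0 -0.704 0"
}}

```text
clock: 3.45
position: [0.437, -0.0363, 0.0889]
tool_rot: [-0.019, 0.709, -0.705, 0.016]
wrist_force: [0.7, 0.6, -1.5]
width: 0.218
```

Call:
{"api": "play_rows", "payload": {
  "rows": "255 0 0 0 0 0 0; 255 0 2 0 0 0 0; 255 0 4 0 0 0 0; 255 0 4 0 0 0 0; 255 0 4 0 0 0 0; 255 0 4 0 0 0 0"
}}

```text
clock: 4.05
position: [0.4371, -0.0364, 0.0493]
tool_rot: [-0.018, 0.709, -0.705, 0.016]
wrist_force: [0.4, -0.2, -0.7]
width: 0.219
```

```bash
python3 - <<'E'
from plan import *
for n,(x0,y0,x1,y1) in {"side":(255,140,315,190),"top":(255,190,315,240)}.items():
    a=snap(n,n+"2.png")[y0:y1,x0:x1,::-1];cv2.imwrite(f"pics/{n}1d.png",cv2.resize(a,None,fx=6.6,fy=10,interpolation=cv2.INTER_CUBIC))
cv2.imwrite("pics/both2.png",np.hstack([cv2.imread("pics/side1d.png"),cv2.imread("pics/top1d.png")]))
plan([(*nest(-168),15,NA,255,3)])
p=env.get_obs()["position"]
d=np.r_[U,0];n=np.r_[V,0]
for dz in (0,.005):
    for dl in (.100,.105):
        X=p+d*dl+[0,0,dz]; print(dz,dl,[(proj(c,X+s*.013*n).round(1)).tolist() for c in("side","top") for s in(1,-1)])
E
```

```text
now [437.3 -36.3  49.5] heading 2.78 w 0.22 t 4.15 F [ 0.4 -0.4 -1.3]
255 -0.14 3.45 0.19 0.007 0.003 0.002; 255 -0.14 3.45 0.19 0.007 0.003 0.002; 255 -0.14 3.45 0.19 0.007 0.003 0.002; 255 -0.14 3.45 0.19 0.007 0.003 0.002
0 0.1 [[290.8, 178.2], [291.3, 172.4], [273.3, 216.7], [282.9, 216.2]]
0 0.105 [[289.0, 178.1], [289.5, 172.3], [273.2, 214.9], [282.8, 214.4]]
0.005 0.1 [[290.9, 176.7], [291.3, 171.0], [273.4, 216.5], [283.0, 216.0]]
0.005 0.105 [[289.0, 176.6], [289.5, 170.9], [273.3, 214.6], [282.9, 214.1]]
```

View pics/both2.png

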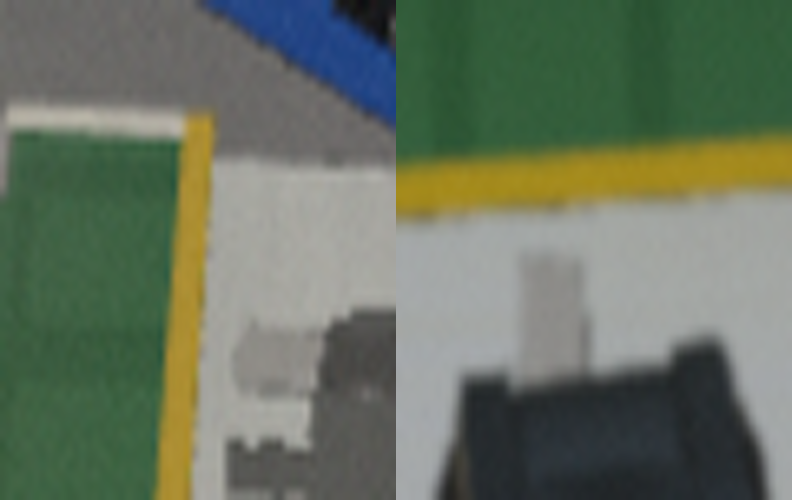

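```bash
python3 - <<'E'
from plan import *
W=[(*nest(-168),16,NA,255,1),(*nest(-157),16,NA,255,0),(*nest(-147),16,NA,255,1)]
W+=[(*nest(-147),20,NA,255,0)]
L=[]
for th in np.r_[.06:1.66:.1,1.66]:
    r=91-13*min(1,th/.4); L.append((*nest(48-r*np.cos(th)-103),26+r*np.sin(th)-3.5,NA,255,0))
plan(W+L+[L[-1]])
E
```

```text
now [437.3 -36.3  49.5] heading 2.78 w 0.22 t 4.15 F [ 0.4 -0.4 -1.3]
255 -0.14 3.35 0.19 0.007 0.003 0.002; 255 -0.14 3.35 0.19 0.007 0.003 0.002; 255 -1.24 3.35 0.19 0.007 0.003 0.002; 255 -2.24 3.35 0.2 0.007 0.003 0.002; 255 -2.24 3.35 0.2 0.007 0.003 0.002; 255 -2.24 2.95 0.2 0.007 0.003 0.002; 255 -2.55 2.16 0.19 0.007 0.003 0.002; 255 -2.97 1.33 0.19 0.007 0.003 0.002
255 -0.49 -0.76 0 0 0 0; 255 -1.05 -1.43 0 0 0 0; 255 -1.48 -2.1 0 0 0 0; 255 -1.86 -2.78 0 0 0 0; 255 -2.31 -3.42 0 0 0 0; 255 -2.82 -4.01 0 0 0 0; 255 -3.38 -4.54 0 0 0 0; 255 -4 -5.02 0 0 0 0
255 -0.66 -0.41 0 0 0 0; 255 -1.36 -0.76 0 0 0 0; 255 -2.09 -1.04 0 0 0 0; 255 -2.84 -1.24 0 0 0 0; 255 -3.61 -1.36 0 0 0 0; 255 -4.39 -1.41 0 0 0 0; 255 -5.17 -1.38 0 0 0 0; 255 -5.17 -1.38 0 0 0 0
```

Call:
{"api": "play_rows", "payload": {
  "rows": "255 -0.1 3.35 0.2 0.007 0.003 0; 255 -0.1 3.35 0.2 0.007 0.003 0; 255 -1.2 3.35 0.2 0.007 0.003 0; 255 -2.2 3.35 0.2 0.007 0.003 0; 255 -2.25 3.35 0.2 0.007 0.003 0; 255 -2.25 2.95 0.2 0.007 0.003 0; 255 -2.55 2.15 0.2 0.007 0.003 0; 255 -2.95 1.35 0.2 0.007 0.003 0"
}}

```text
clock: 4.95
position: [0.4651, -0.0369, 0.0363]
tool_rot: [0.018, -0.707, 0.707, -0.014]
wrist_force: [-2.1, -0.6, -3.3]
width: 0.221
```

```bash
python3 - <<'E'
from plan import *
im=snap("side","s3.png");a=im[110:250,200:380,::-1];cv2.imwrite("pics/s3c.png",cv2.resize(a,None,fx=4,fy=4,interpolation=cv2.INTER_CUBIC))
plan([(*nest(-140),36,NA,255,0)])
E
```

```text
now [467.4 -36.9  37.5] heading 2.59 w 0.218 t 5.0 F [-0.3 -0.5 -2.7]
255 0.07 0.15 -0.02 -0.001 0 0.002
```

View pics/s3c.png

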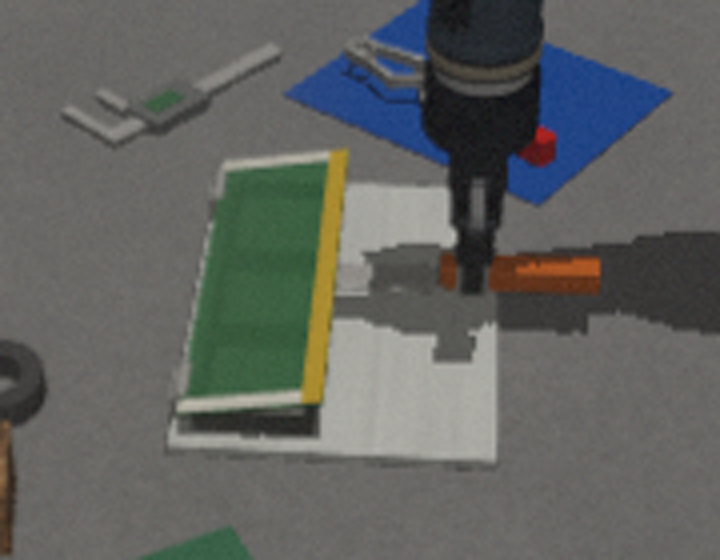

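The blade is under the yellow edge near (345,275) in the crop and the cover is lifting. I continue along the arc.

Call:
{"api": "play_rows", "payload": {
  "rows": "255 -0.5 -0.7 0 0 0 0; 255 -1 -1.4 0 0 0 0; 255 -1.45 -2.1 0 0 0 0; 255 -1.85 -2.75 0 0 0 0; 255 -2.3 -3.4 0 0 0 0; 255 -2.8 -4 0 0 0 0; 255 -3.4 -4.5 0 0 0 0; 255 -4 -5 0 0 0 0"
}}

```text
clock: 5.8
position: [0.5081, -0.035, 0.088]
tool_rot: [0.016, -0.707, 0.707, -0.016]
wrist_force: [-1.7, -0.8, -1.6]
width: 0.217
```

Call:
{"api": "play_rows", "payload": {
  "rows": "255 -0.65 -0.4 0 0 0 0; 255 -1.35 -0.75 0 0 0 0; 255 -2.1 -1.05 0 0 0 0; 255 -2.85 -1.25 0 0 0 0; 255 -3.6 -1.35 0 0 0 0; 255 -4.4 -1.4 0 0 0 0; 255 -4.8 -1.4 0 0 0 0; 255 -4.8 -1.4 0 0 0 0"
}}

```text
clock: 6.6
position: [0.5575, -0.0327, 0.1021]
tool_rot: [0.016, -0.707, 0.707, -0.016]
wrist_force: [-0.1, -0.4, -1.3]
width: 0.22
```

```bash
python3 - <<'E'
from plan import *
im=snap("side","s4.png");a=im[90:250,200:380,::-1];cv2.imwrite("pics/s4c.png",cv2.resize(a,None,fx=3.5,fy=3.5,interpolation=cv2.INTER_CUBIC))
o=env.get_obs();q=(o["position"][:2]*1000-P1);print(q@U,q@V)
plan([(*nest(-53),100,NA,255,0)])
E
```

```text
-49.42374941629532 -0.15171848372383653
now [557.2 -32.7 102.2] heading 2.6 w 0.212 t 6.65 F [0.3 0.5 0.1]
255 0.36 0.22 -0.02 -0.001 0 -0.001
```

View pics/s4c.png

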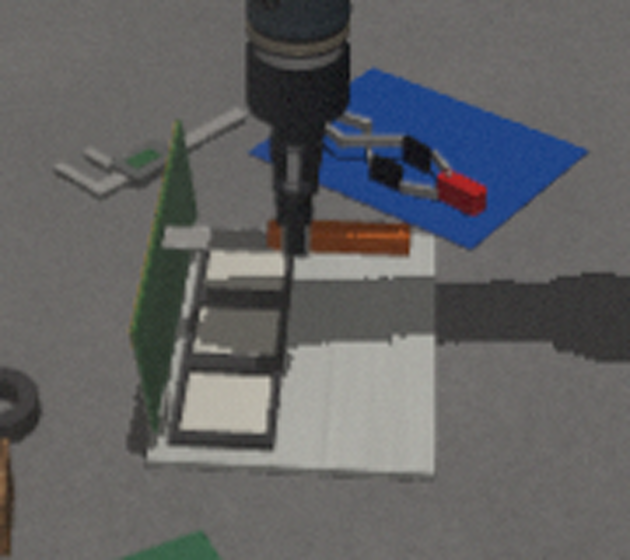

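```bash
python3 - <<'E'
from plan import *
g=(441,-364.5)
plan([(*nest(-100),100,NA,255,0),(*g,95,-38,255,1),(*g,30,-38,255,0),(*g,4,-38,255,2),(*g,4,-38,100,4),(*g,95,-38,100,0)],deg=8.3,step=48)
E
```

```text
now [557.2 -32.7 102.2] heading 2.6 w 0.212 t 6.65 F [0.3 0.5 0.1]
255 2.53 0.11 -0.01 0 0 -0.001; 255 5.06 0.22 -0.02 -0.001 0 -0.001; 255 6.07 0.28 4.06 0 0.089 -0.001; 255 7.07 0.34 8.14 0 0.177 -0.001; 255 8.08 0.41 12.22 0 0.266 -0.001; 255 9.09 0.47 16.3 0 0.354 -0.001; 255 10.1 0.53 20.38 0 0.443 -0.001; 255 11.1 0.6 24.46 0 0.532 -0.001
255 -1.2 0.06 4.03 0 0.089 0; 255 -2.4 0.13 8.05 0 0.177 0; 255 -2.4 0.13 8.05 0 0.177 0; 255 -2.4 3.38 8.05 0 0.177 0; 255 -2.4 6.63 8.05 0 0.177 0; 255 -2.4 9.23 8.05 0 0.177 0; 255 -2.4 9.23 8.05 0 0.177 0; 255 -2.4 9.23 8.05 0 0.177 0
100 0 0 0 0 0 0; 100 0 0 0 0 0 0; 100 0 0 0 0 0 0; 100 0 0 0 0 0 0; 100 0 0 0 0 0 0; 100 0 -4.55 0 0 0 0; 100 0 -9.1 0 0 0 0
```

Call:
{"api": "play_rows", "payload": {
  "rows": "255 2.5 0.1 0 0 0 0; 255 5 0.2 0 0 0 0; 255 6 0.3 4 0 0.089 0; 255 7 0.35 8.1 0 0.177 0; 255 8 0.4 12.2 0 0.266 0; 255 9.1 0.5 16.3 0 0.354 0; 255 10.1 0.5 20.4 0 0.443 0; 255 11.1 0.6 24.5 0 0.532 0"
}}

```text
clock: 7.45
position: [0.4578, -0.2845, 0.0969]
tool_rot: [-0.173, -0.686, 0.686, 0.17]
wrist_force: [0.4, -1.0, -1.3]
width: 0.219
```

Call:
{"api": "play_rows", "payload": {
  "rows": "255 -1.2 0.05 4 0 0.089 0; 255 -2.4 0.1 8.05 0 0.177 0; 255 -2.4 0.1 8.05 0 0.177 0; 255 -2.4 3.4 8.05 0 0.177 0; 255 -2.4 6 8.05 0 0.177 0; 255 -2.4 8 8.05 0 0.177 0; 255 -2.4 8 8.05 0 0.177 0; 255 -2.4 8 8.05 0 0.177 0"
}}

```text
clock: 8.25
position: [0.4419, -0.3669, 0.0174]
tool_rot: [-0.233, -0.668, 0.668, 0.23]
wrist_force: [-0.8, -0.4, 0.1]
width: 0.222
```

```bash
python3 - <<'E'
from plan import *
g=(441,-364.5)
plan([(*g,4,-38,255,2),(*g,4,-38,100,4),(*g,95,-38,100,0)])
E
```

```text
now [ 441.9 -366.9   17.4] heading -38.18 w 0.222 t 8.25 F [-0.8 -0.4  0.1]
255 0.23 1.34 -0.13 0.001 -0.003 -0.005; 255 0.23 1.34 -0.13 0.001 -0.003 -0.005; 255 0.23 1.34 -0.13 0.001 -0.003 -0.005; 100 0.23 1.34 -0.13 0.001 -0.003 -0.005; 100 0.23 1.34 -0.13 0.001 -0.003 -0.005; 100 0.23 1.34 -0.13 0.001 -0.003 -0.005; 100 0.23 1.34 -0.13 0.001 -0.003 -0.005; 100 0.23 1.34 -0.13 0.001 -0.003 -0.005
100 0 -3.03 0 0 0 0; 100 0 -6.07 0 0 0 0; 100 0 -9.1 0 0 0 0
```

Call:
{"api": "play_rows", "payload": {
  "rows": "255 0.1 0.9 0 0 0 0; 255 0.1 1.3 0 0 0 0; 255 0.1 1.4 0 0 0 0; 255 0.1 1.4 0 0 0 0; 100 0.1 1.4 0 0 0 0; 100 0.1 1.4 0 0 0 0; 100 0.1 1.4 0 0 0 0; 100 0.1 1.4 0 0 0 0"
}}

```text
clock: 9.05
position: [0.4413, -0.3665, 0.0036]
tool_rot: [-0.233, -0.668, 0.668, 0.229]
wrist_force: [-0.1, -0.5, -0.4]
width: 0.607
```

Call:
{"api": "play_rows", "payload": {
  "rows": "80 0 0 0 0 0 0; 80 0 -1 0 0 0 0; 80 0 -4 0 0 0 0; 80 0 -8 0 0 0 0; 80 0 -11 0 0 0 0; 80 0 -11 -4 0 0 0; 80 0 -11 -8 0 0 0; 80 0 -11 -8 0 0 0"
}}

```text
clock: 9.85
position: [0.4949, -0.2973, 0.1149]
tool_rot: [0.231, 0.67, -0.668, -0.225]
wrist_force: [-0.7, 0.4, 0.3]
width: 0.686
```

```bash
python3 - <<'E'
from plan import *
n="top";im=snap(n,"t5.png");a=im[170:300,330:460,::-1];cv2.imwrite("pics/t5c.png",cv2.resize(a,None,fx=4.6,fy=4.6,interpolation=cv2.INTER_CUBIC))
o=env.get_obs();print(o["position"])
H=hsv(im)
for c in blobs((H[...,1]<60)&(H[...,2]>120),8)[:20]: print(cv2.boundingRect(c),rect(n,c,.028))
E
```

```text
[ 0.49261624 -0.30012934  0.11460642]
(224, 174, 112, 81) [547.9 -34.4 296.7 209.5  92.4]
(233, 184, 28, 24) [598.3  54.8  73.4  64.3  92.7]
(296, 181, 27, 24) [ 606.1 -117.9   72.    64.2   93.1]
(266, 183, 25, 24) [602.2 -31.9  65.6  64.4  92.4]
(132, 183, 20, 21) [608.2 348.7  57.2  53.8   2.1]
(372, 159, 27, 21) [ 670.8 -335.2   88.    11.9   52.7]
(245, 176, 65, 6) [647.1 -30.6 179.1   7.2  92.6]
(345, 127, 13, 21) [ 767.8 -241.2   61.7   27.4  168.9]
(158, 173, 21, 21) [636.3 276.2  57.3  55.3 135.9]
(95, 210, 21, 21) [534.1 448.7  56.3  55.3 136.1]
(360, 134, 7, 9) [ 763.  -277.5   28.1    5.1  142.2]
```

View pics/t5c.png

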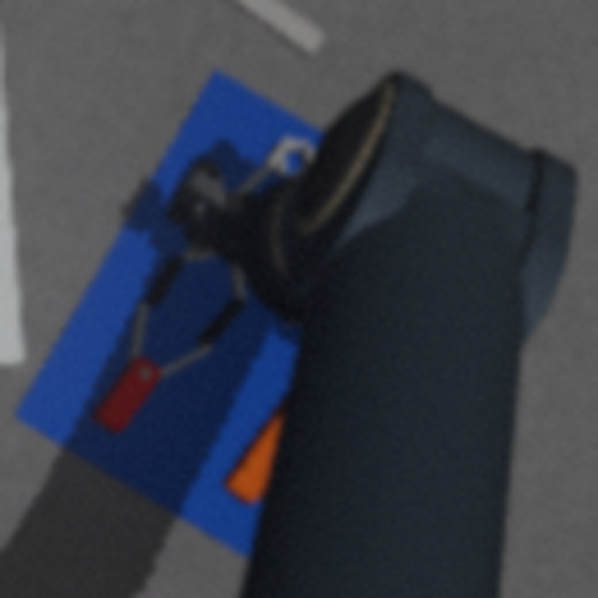

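```bash
python3 - <<'E'
from plan import *
H=hsv(cv2.imread("pics/t5.png")[:,:,::-1].copy())
F={}
for c in blobs((H[...,1]<60)&(H[...,2]>120),8)[:9]:
    b=cv2.boundingRect(c)
    if 22<b[2]<30 and b[0]<330 and b[0]>200: r=rect("top",c,.010); print(r, r[:2]-.7*U)
g=(487,-288)
plan([(*g,100,-37.9,80,1),(*g,30,-37.9,80,0),(*g,4,-37.9,80,2),(*g,4,-37.9,255,4)])
E
```

```text
[601.5  55.5  74.5  65.2  92.7] [600.8007206   55.46824591]
[ 609.3 -119.7   73.    65.1   93.1] [ 608.6007206  -119.73175409]
[605.4 -32.4  66.6  65.4  92.4] [604.7007206  -32.43175409]
now [ 492.6 -300.1  114.6] heading -37.81 w 0.685 t 9.9 F [-0.7 -0.6  0.1]
80 1.2 1.46 -0.61 0.003 0.002 -0.006; 80 1.2 1.46 -0.61 0.003 0.002 -0.006; 80 1.22 4.96 -0.6 0.003 0.002 -0.006; 80 1.24 8.45 -0.59 0.003 0.002 -0.006; 80 1.26 11.05 -0.58 0.003 0.002 -0.006; 80 1.26 11.05 -0.58 0.003 0.002 -0.006; 80 1.26 11.05 -0.58 0.003 0.002 -0.006; 255 1.26 11.05 -0.58 0.003 0.002 -0.006
255 0 0 0 0 0 0; 255 0 0 0 0 0 0; 255 0 0 0 0 0 0; 255 0 0 0 0 0 0
```

Call:
{"api": "play_rows", "payload": {
  "rows": "20 1.2 1.5 -0.6 0.003 0.002 -0.006; 20 1.2 1.5 -0.6 0.003 0.002 -0.006; 20 1.2 5 -0.6 0.003 0.002 -0.006; 20 1.25 8 -0.6 0.003 0.002 -0.006; 20 1.25 10 -0.6 0.003 0.002 -0.006; 20 1.25 11 -0.6 0.003 0.002 -0.006; 20 1.25 11 -0.6 0.003 0.002 -0.006; 20 1.25 11 -0.6 0.003 0.002 -0.006"
}}

```text
clock: 10.7
position: [0.4876, -0.2889, 0.0054]
tool_rot: [-0.231, -0.668, 0.669, 0.23]
wrist_force: [-0.2, 0.3, 1.0]
width: 0.924
```

Call:
{"api": "play_rows", "payload": {
  "rows": "255 0 0 0 0 0 0; 255 0 0 0 0 0 0; 255 0 0 0 0 0 0; 255 0 0 0 0 0 0; 255 0 0 0 0 0 0; 255 0 0 0 0 0 0; 255 0 0 0 0 0 0"
}}

```text
clock: 11.4
position: [0.4891, -0.2896, 0.0082]
tool_rot: [-0.232, -0.668, 0.669, 0.228]
wrist_force: [-2.2, 0.8, 14.0]
width: 0.423
```

```bash
python3 - <<'E'
from plan import *
plan([(495,-297,150,-37.9,255,2)])
E
```

```text
now [ 489.1 -289.6    8.2] heading -37.98 w 0.423 t 11.4 F [-2.2  0.8 14. ]
255 -0.25 -3.54 0.05 0 0 -0.001; 255 -0.5 -7.09 0.1 0 -0.001 -0.003; 255 -0.75 -10.63 0.15 0.001 -0.001 -0.004; 255 -1 -14.17 0.2 0.001 -0.001 -0.005; 255 -1 -14.17 0.2 0.001 -0.001 -0.005; 255 -1 -14.17 0.2 0.001 -0.001 -0.005
```

Call:
{"api": "play_rows", "payload": {
  "rows": "255 0 -1 0 0 0 0; 255 0 -3 0 0 0 0; 255 0 -6 0 0 0 0; 255 0 -10 0 0 0 0; 255 0 -12 0 0 0 0; 255 0 -12 0 0 0 0; 255 0 -12 0 0 0 0"
}}

```text
clock: 12.1
position: [0.4883, -0.2891, 0.1285]
tool_rot: [-0.232, -0.668, 0.669, 0.228]
wrist_force: [0.3, -0.1, -2.1]
width: 0.418
```

```bash
python3 - <<'E'
from plan import *
L=[]
for n,(x0,y0,x1,y1) in {"side":(260,40,390,140),"top":(340,150,470,250)}.items():
    a=snap(n,n+"6.png")[y0:y1,x0:x1,::-1];L.append(cv2.resize(a,None,fx=3,fy=4,interpolation=cv2.INTER_CUBIC))
cv2.imwrite("pics/both6.png",np.hstack(L))
# caps, fresh
H=hsv(cv2.imread("pics/top6.png")[:,:,::-1].copy())
for c in blobs((H[...,1]<60)&(H[...,2]>120),60):
    b=cv2.boundingRect(c)
    if b[0]<200: print(b,rect("top",c,.012))
plan([(450,-200,150,-37.9,255,2)])
E
```

```text
(132, 183, 20, 21) [611.1 353.1  58.   54.5   2.1]
(95, 210, 21, 21) [536.  454.4  57.1  56.  136.1]
now [ 487.5 -288.7  127. ] heading -37.98 w 0.42 t 12.2 F [-0.3  0.2 -1.5]
255 2.8 -0.77 -1.56 0 0 -0.001; 255 5.61 -1.55 -3.12 0 -0.001 -0.002; 255 8.41 -2.32 -4.68 0 -0.001 -0.003; 255 8.41 -2.32 -4.68 0 -0.001 -0.003; 255 8.41 -2.32 -4.68 0 -0.001 -0.003
```

View pics/both6.png

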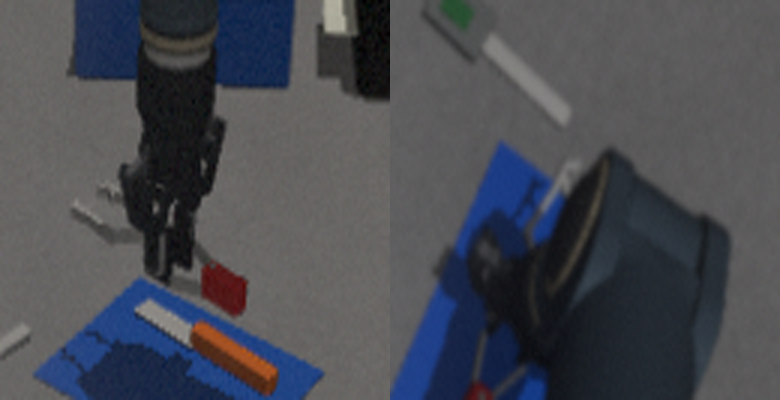

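The tweezers are gripped with the tips open, the two tip bars at (75,210) and (110,190) in the side crop. The blade lies flat on the blue mat. I carry the tweezers to the caps around the cover.

```bash
python3 - <<'E'
from plan import *
plan([(470,-30,120,0,255,0),(530,207,120,33.9,255,2)],step=48,deg=8.4)
E
```

```text
now [ 487.5 -288.7  127. ] heading -37.98 w 0.42 t 12.2 F [-0.3  0.2 -1.5]
255 2.88 0.11 -3.22 0 -0.11 0; 255 5.77 0.22 -6.44 0 -0.221 -0.001; 255 8.65 0.33 -9.66 0 -0.331 -0.001; 255 11.53 0.44 -12.88 0 -0.442 -0.002; 255 14.42 0.55 -16.1 0 -0.552 -0.002; 255 17.3 0.66 -19.31 0 -0.663 -0.003; 255 18.94 0.66 -23.04 -0.001 -0.761 -0.003; 255 20.59 0.66 -26.77 -0.001 -0.86 -0.003
255 -1.75 0 -3.68 0 -0.099 0; 255 -3.51 0 -7.35 0 -0.197 0; 255 -5.26 0 -11.03 0 -0.296 0; 255 -7.02 0 -14.71 0 -0.394 0; 255 -7.02 0 -14.71 0 -0.394 0; 255 -7.02 0 -14.71 0 -0.394 0
```

Call:
{"api": "play_rows", "payload": {
  "rows": "255 2.9 0.1 -3.2 0 -0.11 0; 255 5.8 0.2 -6.4 0 -0.22 0; 255 8.65 0.3 -9.65 0 -0.33 0; 255 11.5 0.45 -12.9 0 -0.44 0; 255 14.4 0.55 -16.1 0 -0.55 0; 255 17.3 0.65 -19.3 0 -0.66 0; 255 18.9 0.65 -23 0 -0.76 0; 255 20.6 0.65 -26.8 0 -0.86 0"
}}

```text
clock: 13.0
position: [0.4889, 0.0506, 0.1188]
tool_rot: [0.071, -0.703, 0.704, -0.071]
wrist_force: [1.1, 0.2, -1.2]
width: 0.416
```

Call:
{"api": "play_rows", "payload": {
  "rows": "255 -1.75 0 -3.7 0 -0.099 0; 255 -3.5 0 -7.35 0 -0.197 0; 255 -5.25 0 -11 0 -0.296 0; 255 -7 0 -14.7 0 -0.394 0; 255 -7 0 -14.7 0 -0.394 0; 255 -7 0 -14.7 0 -0.394 0; 255 -7 0 -14.7 0 -0.394 0"
}}

```text
clock: 13.7
position: [0.5274, 0.2069, 0.1172]
tool_rot: [0.208, -0.675, 0.677, -0.205]
wrist_force: [-0.5, 0.1, -1.6]
width: 0.419
```

```bash
python3 - <<'E'
from plan import *
L=[]
for n,(x0,y0,x1,y1) in {"side":(200,200,330,350),"top":(80,130,210,280)}.items():
    im=snap(n,n+"7.png");a=im[y0:y1,x0:x1,::-1];L.append(cv2.resize(a,None,fx=3,fy=3,interpolation=cv2.INTER_CUBIC))
    H=hsv(im)
    for nm,m in(("rim",(H[...,1]<70)&(H[...,2]>105)),("brass",hm(H,12,24,130,100))):
      for c in blobs(m,10):
        b=cv2.boundingRect(c)
        if b[2]<35 and b[3]<35 and (b[0]<210 if n=="top" else b[1]>240): print(n,nm,b,rect(n,c,.012 if nm=="rim" else .042 if n=="top" else .03))
cv2.imwrite("pics/both7.png",np.hstack(L))
plan([(530,207,120,33.9,255,2)])
E
```

```text
side rim (255, 323, 29, 26) [534.7 458.1  59.9  57.9  97.1]
side rim (229, 282, 28, 24) [608.5 354.5  61.   59.2  59.4]
side rim (223, 258, 25, 20) [642.7 289.5  60.   42.2 151.7]
side rim (240, 257, 9, 10) [619.5 263.6  35.    8.6 131.7]
side brass (264, 322, 11, 16) [533.1 455.6  35.   19.8 118.5]
side brass (231, 255, 8, 14) [638.4 282.7  41.   16.4 100.3]
side brass (237, 280, 10, 16) [606.7 355.4  41.6  19.2 117.4]
top rim (95, 209, 21, 22) [536.  454.4  60.   57.4   2.7]
top rim (197, 298, 23, 15) [307.2 162.7  67.9  15.  123.3]
top brass (187, 120, 24, 26) [776.9 188.4  70.1  58.4  11.2]
top brass (98, 215, 8, 8) [535.1 453.6  19.8  19.4  89.8]
now [527.8 206.7 117.9] heading 33.96 w 0.421 t 13.8 F [ 0.5 -0.1 -1.3]
255 -0.2 -0.21 0.1 -0.002 0.001 0.003; 255 -0.2 -0.21 0.1 -0.002 0.001 0.003; 255 -0.2 -0.21 0.1 -0.002 0.001 0.003
```

View pics/both7.png

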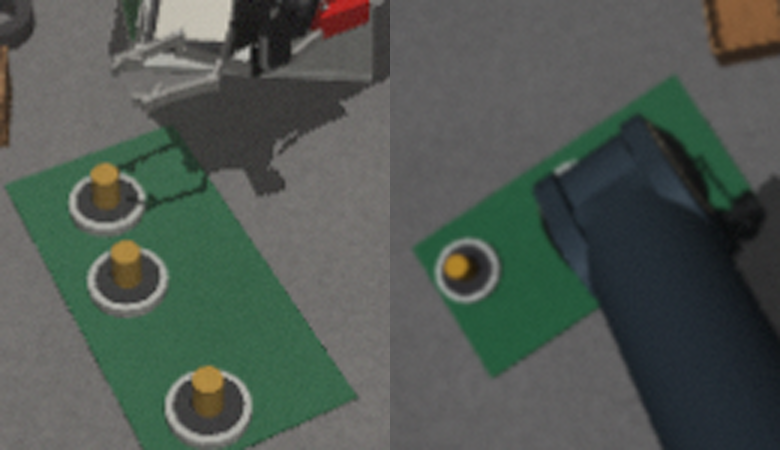

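Caps are unmoved, with stubs at (105,175), (125,255) and (207,385) in the side crop and the tips approaching at (115,65)/(140,100). I move above the first cap.

```bash
python3 - <<'E'
from plan import *
plan([(550.6,221.4,110,33.9,255,1),(550.6,221.4,58,33.9,255,3)])
E
```

```text
now [527.8 206.7 117.9] heading 33.96 w 0.421 t 13.8 F [ 0.5 -0.1 -1.3]
255 -2.72 0.78 0.06 -0.002 0.001 0.003; 255 -2.72 0.78 0.06 -0.002 0.001 0.003; 255 -2.72 3.38 0.05 -0.002 0.001 0.003; 255 -2.73 5.98 0.05 -0.002 0.001 0.003; 255 -2.73 5.98 0.05 -0.002 0.001 0.003; 255 -2.73 5.98 0.05 -0.002 0.001 0.003; 255 -2.73 5.98 0.05 -0.002 0.001 0.003
```

Call:
{"api": "play_rows", "payload": {
  "rows": "255 -2.7 0.8 0.05 -0.002 0 0.003; 255 -2.7 0.8 0.05 -0.002 0 0.003; 255 -2.7 3.4 0.05 -0.002 0 0.003; 255 -2.7 6 0.05 -0.002 0 0.003; 255 -2.7 6 0.05 -0.002 0 0.003; 255 -2.7 6 0.05 -0.002 0 0.003; 255 -2.7 6 0.05 -0.002 0 0.003"
}}

```text
clock: 14.5
position: [0.5512, 0.2213, 0.0593]
tool_rot: [-0.206, 0.677, -0.676, 0.207]
wrist_force: [0.4, -0.1, -1.5]
width: 0.423
```

```bash
python3 - <<'E'
from plan import *
im=snap("side","s8.png");a=im[210:300,200:320,::-1];cv2.imwrite("pics/s8c.png",cv2.resize(a,None,fx=6,fy=6,interpolation=cv2.INTER_CUBIC))
plan([(550.6,221.4,30,33.9,255,0),(550.6,221.4,10,33.9,255,3),(550.6,221.4,10,33.9,255,0)])
E
```

```text
now [551.3 221.4  59.4] heading 33.94 w 0.418 t 14.55 F [ 0.6 -0.3 -0.7]
255 0.07 2.94 -0.03 0 0.001 -0.002; 255 0.07 4.94 -0.04 0 0.001 -0.002; 255 0.07 4.94 -0.04 0 0.001 -0.002; 255 0.07 4.94 -0.04 0 0.001 -0.002; 255 0.07 4.94 -0.04 0 0.001 -0.002; 255 0.07 4.94 -0.04 0 0.001 -0.002
```

View pics/s8c.png

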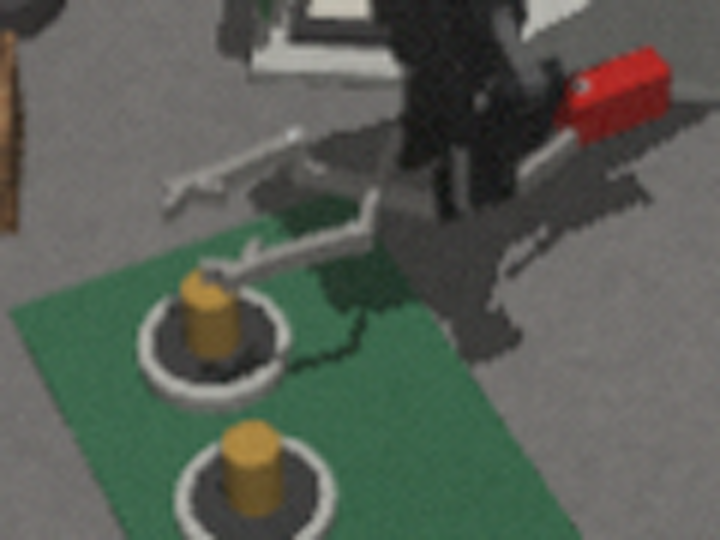

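```bash
python3 - <<'E'
from plan import *
p=env.get_obs()["position"];a=np.radians(33.94);d=np.array([np.cos(a),np.sin(a),0]);n=np.array([-d[1],d[0],0])
for l in(.100,.1055,.111):
  print(l,[((proj("side",p+d*l+s*.019*n+[0,0,.0148+e])-[200,210]+.4)*6).round().tolist() for s in(1,-1) for e in (-.005,.005)])
print([((proj("side",np.array([.6382,.2803,z]))-[200,210]+.4)*6).round().tolist() for z in(.012,.042)])
E
```

```text
0.1 [[237.0, 264.0], [235.0, 246.0], [197.0, 199.0], [195.0, 181.0]]
0.1055 [[223.0, 269.0], [222.0, 251.0], [184.0, 204.0], [182.0, 186.0]]
0.111 [[210.0, 274.0], [208.0, 256.0], [170.0, 209.0], [169.0, 190.0]]
[[213.0, 338.0], [209.0, 285.0]]
```

Call:
{"api": "play_rows", "payload": {
  "rows": "255 0.25 0 0 0 0 0; 255 0.25 2.5 0 0 0 0; 255 0.25 4 0 0 0 0; 255 0.25 4.8 0 0 0 0; 255 0.25 4.9 0 0 0 0; 255 0.25 4.9 0 0 0 0"
}}

```text
clock: 15.15
position: [0.5495, 0.2203, 0.0105]
tool_rot: [-0.206, 0.677, -0.676, 0.207]
wrist_force: [-0.3, 0.4, -0.2]
width: 0.419
```

```bash
python3 - <<'E'
from plan import *
im=snap("side","s9.png");a=im[210:300,200:320,::-1];cv2.imwrite("pics/s9c.png",cv2.resize(a,None,fx=6,fy=6,interpolation=cv2.INTER_CUBIC))
plan([(550,221,30,33.9,255,0)])
E
```

```text
now [549.8 220.4  10.9] heading 33.94 w 0.419 t 15.2 F [ 1.2  0.4 -1.2]
255 -0.06 -1.91 -0.04 0 0.001 -0.003
```

View pics/s9c.png

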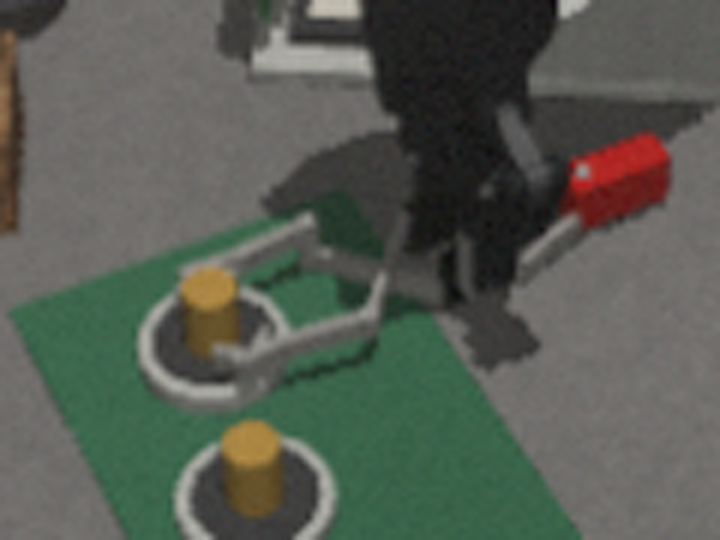

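Call:
{"api": "play_rows", "payload": {
  "rows": "255 0.05 0.2 0 0 0 0; 255 0.05 0.25 0 0 0 0; 255 0.05 0.25 0 0 0 0; 160 0.05 0.25 0 0 0 0; 130 0.05 0.25 0 0 0 0; 100 0.05 0.25 0 0 0 0; 70 0.05 0.25 0 0 0 0; 70 0.05 0.25 0 0 0 0"
}}

```text
clock: 16.0
position: [0.5495, 0.2203, 0.0085]
tool_rot: [-0.205, 0.677, -0.676, 0.208]
wrist_force: [0.1, 0.2, 0.7]
width: 0.726
```

Call:
{"api": "play_rows", "payload": {
  "rows": "70 0 0 0 0 0 0; 70 0 -1.5 0 0 0 0; 70 0 -5 0 0 0 0; 70 0 -6 0 0 0 0; 70 3.5 -6 0 0 0 0; 70 6.9 -6 0 0 0 0; 70 6.9 -6 0 0 0 0; 70 6.9 -6 0 0 0 0"
}}

```text
clock: 16.8
position: [0.4922, 0.1814, 0.069]
tool_rot: [-0.205, 0.677, -0.676, 0.208]
wrist_force: [-0.1, 0.7, 0.4]
width: 0.722
```

```bash
python3 - <<'E'
from plan import *
im=snap("side","s10.png");a=im[200:300,200:340,::-1];cv2.imwrite("pics/s10c.png",cv2.resize(a,None,fx=5,fy=5,interpolation=cv2.INTER_CUBIC))
d=np.array([np.cos(np.radians(33.9)),np.sin(np.radians(33.9))]);t=np.array([549.5,220.3])-69*d
plan([(*t,50,33.9,70,0),(*t,4,33.9,70,2)])
H=hsv(im)
for c in blobs(((H[...,0]<=3)|(H[...,0]>=174))&(H[...,1]>150)&(H[...,2]>70),8)[:1]: print(rect("side",c,.02), cast("side",c[:,0].mean(0),.02))
E
```

```text
now [493.  182.1  69.1] heading 33.94 w 0.724 t 16.85 F [0.9 0.1 1. ]
70 0.1 1.91 -0.02 -0.001 0.001 -0.006; 70 0.11 4.21 -0.02 -0.001 0.001 -0.006; 70 0.12 6.51 -0.02 -0.001 0.001 -0.006; 70 0.12 6.51 -0.02 -0.001 0.001 -0.006; 70 0.12 6.51 -0.02 -0.001 0.001 -0.006
[491.6 189.2  50.5  32.1  37.4] [0.49271503 0.18983061 0.02      ]
```

View pics/s10c.png

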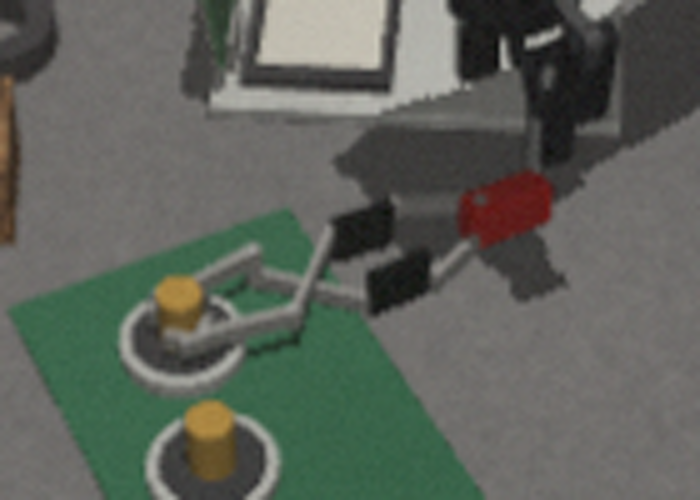

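Tips hold the stub at (180,320) and the tweezers lie flat, with the gripper over the red tail at (505,210).

Call:
{"api": "play_rows", "payload": {
  "rows": "100 0.1 1.9 0 0 0 0; 100 0.1 4 0 0 0 0; 100 0.1 5.8 0 0 0 0; 100 0.1 6.4 0 0 0 0; 100 0.1 6.4 0 0 0 0; 255 0.1 6.4 0 0 0 0; 255 0.1 6.4 0 0 0 0; 255 0.1 6.4 0 0 0 0"
}}

```text
clock: 17.65
position: [0.4933, 0.1822, 0.0061]
tool_rot: [-0.204, 0.677, -0.676, 0.209]
wrist_force: [-0.7, -0.4, 2.4]
width: 0.196
```

Call:
{"api": "play_rows", "payload": {
  "rows": "255 0 0 0 0 0 0; 255 0 0 0 0 0 0; 255 0 0 0 0 0 0; 255 0 0 0 0 0 0; 255 0 -1 0 0 0 0; 255 0 -3 0 0 0 0; 255 0 -3 0 0 0 0; 255 0 -3 0 0 0 0"
}}

```text
clock: 18.45
position: [0.4932, 0.182, 0.0364]
tool_rot: [-0.203, 0.677, -0.676, 0.209]
wrist_force: [0.4, -0.0, -3.1]
width: 0.198
```

```bash
python3 - <<'E'
from plan import *
im=snap("side","s11.png");a=im[200:300,200:340,::-1];cv2.imwrite("pics/s11c.png",cv2.resize(a,None,fx=5,fy=5,interpolation=cv2.INTER_CUBIC))
plan([(*nest(-176),100,33.9,255,0),(*nest(-185),100,NA,255,0)])
E
```

```text
now [492.8 181.7  35.9] heading 33.95 w 0.193 t 18.5 F [-0.2 -0.7 -3. ]
255 2.9 -1.09 2.47 0 0 -0.001; 255 5.8 -2.17 4.93 0 0 -0.002; 255 8.69 -3.26 7.4 -0.001 0 -0.004; 255 11.59 -4.35 9.86 -0.001 0.001 -0.005; 255 14.49 -5.43 12.33 -0.001 0.001 -0.006; 255 17.39 -6.52 14.79 -0.001 0.001 -0.007; 255 17.58 -6.52 14.67 -0.001 0.138 -0.007; 255 17.77 -6.52 14.56 0 0.274 -0.007
255 0.22 0 -0.06 0 0.137 0; 255 0.43 0 -0.12 0 0.273 0
```

View pics/s11c.png

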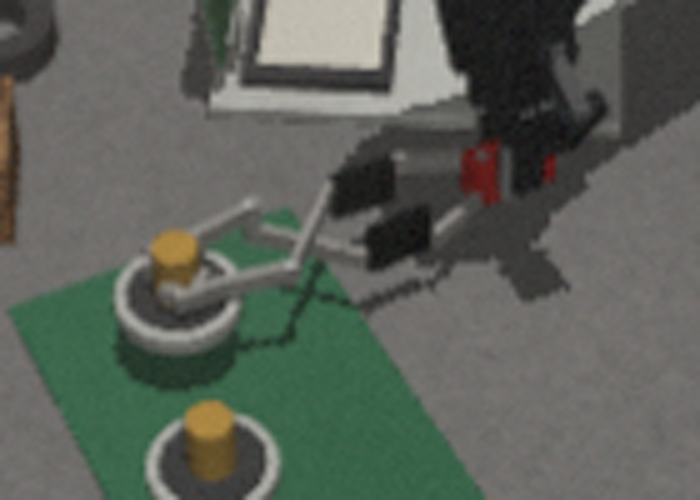

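The cap hangs level from the tweezers, flange at (178,300), clear of the mat. Next I carry it to the rightmost pocket.

```bash
sed -i 's/^P1=.*NA=2.6/P1=np.array([605.2,-32.2]);NA=2.5/' plan.py; python3 - <<'E'
from plan import *
t=nest(-175,-84)
plan([(470,172,70,25,255,0),(434,115,80,6,255,0),(432,60,80,NA,255,0),(*t,80,NA,255,1),(*t,38,NA,255,3)],step=48,deg=8.4)
E
```

```text
now [492.8 181.7  35.9] heading 33.95 w 0.193 t 18.5 F [-0.2 -0.7 -3. ]
255 1.2 -1.72 -0.23 0 0.078 -0.004; 255 2.41 -3.43 -0.46 -0.001 0.156 -0.007; 255 4.46 -3.78 0.44 0 0.267 -0.007; 255 6.52 -4.12 1.35 0 0.377 -0.007; 255 8.57 -4.47 2.25 0.001 0.488 -0.007; 255 10.19 -4.48 4.48 0.001 0.518 -0.007; 255 11.81 -4.49 6.7 0.001 0.549 -0.007; 255 14.33 -4.5 10.54 0.001 0.549 -0.007
255 0.15 0 4.59 0 0 0; 255 0.3 0 9.18 0 0 0; 255 0.45 0 13.78 0 0 0; 255 0.45 0 13.78 0 0 0; 255 0.45 4.2 13.78 0 0 0; 255 0.45 4.2 13.78 0 0 0; 255 0.45 4.2 13.78 0 0 0; 255 0.45 4.2 13.78 0 0 0
```

Call:
{"api": "play_rows", "payload": {
  "rows": "255 1.2 -1.7 -0.25 0 0.078 0; 255 2.4 -3.4 -0.45 0 0.156 0; 255 4.45 -3.8 0.45 0 0.267 0; 255 6.5 -4.1 1.35 0 0.377 0; 255 8.6 -4.5 2.25 0 0.488 0; 255 10.2 -4.5 4.5 0 0.518 0; 255 11.8 -4.5 6.7 0 0.549 0; 255 14.3 -4.5 10.5 0 0.549 0"
}}

```text
clock: 19.3
position: [0.432, 0.0156, 0.0795]
tool_rot: [-0.015, 0.708, -0.706, 0.019]
wrist_force: [0.1, -1.1, -1.6]
width: 0.193
```

Call:
{"api": "play_rows", "payload": {
  "rows": "255 0.15 0 4.6 0 0 0; 255 0.3 0 9.2 0 0 0; 255 0.45 0 13.8 0 0 0; 255 0.45 0 13.8 0 0 0; 255 0.45 4 13.8 0 0 0; 255 0.45 4 13.8 0 0 0; 255 0.45 4 13.8 0 0 0; 255 0.45 4 13.8 0 0 0"
}}

```text
clock: 20.1
position: [0.4351, -0.1218, 0.0398]
tool_rot: [-0.015, 0.708, -0.706, 0.02]
wrist_force: [0.4, -0.1, -1.2]
width: 0.196
```

```bash
cat > look.py <<'E'
from plan import *
# held/placed cap near nest: report brass and rim blobs in nest axes
def nf(q): q=np.array(q)[:2]-P1; return np.round([q@U,q@V],1)
def look(tag,zr,zs):
    for n in("top","side"):
        im=snap(n,f"{n}_{tag}.png");H=hsv(im)
        for nm,m,z in(("brass",hm(H,12,24,130,90),zs),("floor",(H[...,1]<60)&(H[...,2]>105),.010),("rim",(H[...,1]<60)&(H[...,2]>105),zr),("red",((H[...,0]<=3)|(H[...,0]>=174))&(H[...,1]>130)&(H[...,2]>50),zs)):
            for c in blobs(m,12):
                r=rect(n,c,z);q=nf(r[:2])
                if abs(q[1])<160 and -230<q[0]<70 and r[2]<110: print(n,nm,cv2.boundingRect(c),"nest",q,r[2:])
E
python3 - <<'E'
from look import *
t=nest(-175,-84)
plan([(*t,38,NA,255,3)]); look("a",.044,.074)
E
```

```text
now [ 435.1 -121.8   39.8] heading 2.83 w 0.196 t 20.1 F [ 0.4 -0.1 -1.2]
255 0.11 0.18 0.19 0.004 0.006 -0.007; 255 0.11 0.18 0.19 0.004 0.006 -0.007; 255 0.11 0.18 0.19 0.004 0.006 -0.007; 255 0.11 0.18 0.19 0.004 0.006 -0.007
top brass (305, 185, 7, 8) nest [  0.3 -79.8] [ 19.2  16.1 178.6]
top floor (233, 184, 28, 24) nest [-0.1 87.5] [74.9 66.3 93.5]
top floor (266, 183, 25, 24) nest [-0.6 -1. ] [67.4 65.7 89.6]
top rim (233, 184, 28, 24) nest [-5.9 86.3] [72.9 64.6 93.5]
top rim (266, 183, 25, 24) nest [-6.5  0.3] [65.6 64.  89.6]
side brass (267, 149, 6, 4) nest [ -1.4 -76.4] [15.  14.5 96.4]
side floor (251, 196, 27, 18) nest [-0.9 86. ] [67.8 66.7 92.1]
side floor (255, 178, 25, 14) nest [-0.4 -0.6] [67.3 58.5  6.5]
side floor (294, 156, 6, 8) nest [ -78.  -126.3] [36.  15.1 94.8]
side floor (276, 162, 6, 11) nest [-29.  -84.6] [51.2 11.5 85.4]
side rim (251, 196, 27, 18) nest [ -5.3 124.6] [65.1 64.1 92.1]
side rim (255, 178, 25, 14) nest [-4.7 41.3] [64.7 56.3  6.5]
side rim (294, 156, 6, 8) nest [-79.3 -79.5] [34.6 14.5 94.8]
side rim (276, 162, 6, 11) nest [-32.3 -39.4] [49.2 11.  85.4]
side red (334, 156, 4, 10) nest [-189.1  -41.3] [42.9  8.3 91.3]
side red (323, 156, 3, 9) nest [-157.1  -41. ] [37.8  5.6 92.6]
```

```bash
python3 - <<'E'
from plan import *
t=nest(-174.8,-85.5)
plan([(*t,38,NA,255,2),(*t,26,NA,255,3)])
E
```

```text
now [ 435.3 -122.    40.1] heading 2.81 w 0.197 t 20.2 F [ 0.6  0.  -2.1]
255 0.12 0.21 0.32 0.003 0.005 -0.008; 255 0.12 0.21 0.32 0.003 0.005 -0.008; 255 0.12 0.21 0.32 0.003 0.005 -0.008; 255 0.13 1.41 0.32 0.003 0.005 -0.008; 255 0.13 1.41 0.32 0.003 0.005 -0.008; 255 0.13 1.41 0.32 0.003 0.005 -0.008; 255 0.13 1.41 0.32 0.003 0.005 -0.008
```

Call:
{"api": "play_rows", "payload": {
  "rows": "255 0.1 0.2 0.3 0 0.005 0; 255 0.1 0.2 0.3 0 0.005 0; 255 0.1 0.2 0.3 0 0.005 0; 255 0.1 0.8 0.3 0 0.005 0; 255 0.1 1.4 0.3 0 0.005 0; 255 0.1 1.4 0.3 0 0.005 0; 255 0.1 1.4 0.3 0 0.005 0"
}}

```text
clock: 20.9
position: [0.4344, -0.1249, 0.0257]
tool_rot: [-0.013, 0.708, -0.706, 0.018]
wrist_force: [1.4, 0.3, -2.1]
width: 0.196
```

```bash
python3 - <<'E'
from look import *
look("b",.034,.062)
L=[]
for n,(x0,y0,x1,y1) in {"side":(225,120,355,220),"top":(225,160,355,260)}.items():
    L.append(cv2.resize(cv2.imread(f"pics/{n}_b.png")[y0:y1,x0:x1],None,fx=3,fy=5,interpolation=cv2.INTER_CUBIC))
cv2.imwrite("pics/both_b.png",np.hstack(L))
t=nest(-174.8,-85.5)
plan([(*t,14,NA,255,2)])
E
```

```text
top brass (306, 186, 7, 9) nest [ -1.1 -84.2] [19.3 17.5 43.7]
top floor (233, 184, 28, 24) nest [ 0.8 87.7] [76.  65.8 90.3]
top floor (266, 183, 25, 24) nest [-0.6 -1. ] [67.5 65.7 89.6]
top rim (233, 184, 28, 24) nest [-3.4 86.9] [74.6 64.6 90.3]
top rim (266, 183, 25, 24) nest [-4.8 -0.1] [66.2 64.5 89.6]
side brass (267, 152, 6, 6) nest [ -3.9 -74.4] [ 21.5  14.9 127.5]
side floor (251, 196, 27, 18) nest [-0.9 86. ] [67.8 66.7 92.1]
side floor (255, 178, 25, 14) nest [-0.4 -0.6] [67.3 58.5  6.5]
side floor (258, 158, 21, 15) nest [  4.1 -92.1] [70.3 56.9 92.7]
side floor (294, 159, 7, 8) nest [ -80.  -112.1] [35.5 16.5 88. ]
side rim (251, 196, 27, 18) nest [ -4.  113.3] [65.9 64.9 92.1]
side rim (255, 178, 25, 14) nest [-3.4 29. ] [65.5 56.9  6.5]
side rim (258, 158, 21, 15) nest [  0.9 -59.9] [68.4 55.4 92.7]
side rim (294, 159, 7, 8) nest [-80.8 -79.5] [34.6 16.1 88. ]
side red (334, 159, 4, 10) nest [-190.   -43.3] [43.4  8.3 91.3]
now [ 434.7 -125.    26.1] heading 2.53 w 0.201 t 21.0 F [-0.  -0.1 -2.1]
255 0.05 1.2 0.02 0.003 0.001 -0.008; 255 0.05 1.2 0.02 0.003 0.001 -0.008; 255 0.05 1.2 0.02 0.003 0.001 -0.008
```

Call:
{"api": "play_rows", "payload": {
  "rows": "255 0 0.4 0 0 0 0; 255 0 0.8 0 0 0 0; 255 0 1.1 0 0 0 0; 255 0 1.2 0 0 0 0; 255 0 1.2 0 0 0 0; 255 0 1.2 0 0 0 0"
}}

```text
clock: 21.6
position: [0.4347, -0.125, 0.0156]
tool_rot: [-0.013, 0.708, -0.706, 0.018]
wrist_force: [-7.0, 1.7, 21.0]
width: 0.199
```

```bash
python3 - <<'E'
from look import *
look("c",.024,.050)
plan([(*nest(-174.8,-85.5),12,NA,255,2)])
E
```

```text
top brass (306, 187, 7, 8) nest [ -0.9 -84.6] [ 17.8  17.4 134.6]
top floor (233, 184, 28, 24) nest [ 0.8 87.7] [76.  65.9 90.3]
top floor (266, 183, 25, 24) nest [-0.6 -1. ] [67.5 65.7 89.6]
top rim (233, 184, 28, 24) nest [-1.7 87.3] [75.2 65.2 90.3]
top rim (266, 183, 25, 24) nest [-3.  -0.5] [66.7 65.  89.6]
side brass (267, 155, 6, 4) nest [ -0.8 -80.3] [14.9 14.7 96.5]
side floor (251, 196, 27, 18) nest [-1.1 85.9] [68.  66.6 92.6]
side floor (255, 178, 25, 14) nest [-0.4 -0.6] [67.3 58.5  6.5]
side floor (258, 160, 23, 13) nest [  1.6 -88.1] [64.6 59.5  6.5]
side floor (294, 162, 6, 8) nest [-79.4 -96.1] [34.8 14.8 94.8]
side rim (251, 196, 27, 18) nest [ -2.9 101.8] [66.9 65.5 92.6]
side rim (255, 178, 25, 14) nest [-2.2 16.6] [66.2 57.6  6.5]
side rim (258, 160, 23, 13) nest [ -0.2 -69.5] [63.6 58.6  6.5]
side rim (294, 162, 6, 8) nest [-79.9 -77.4] [34.2 14.6 94.8]
side red (334, 162, 4, 10) nest [-190.9  -45.2] [43.   8.5 91.3]
now [ 434.7 -125.    15.6] heading 2.53 w 0.199 t 21.7 F [-6.7  0.8 20.2]
255 0.04 0.36 0.02 0.003 0 -0.008; 255 0.04 0.36 0.02 0.003 0 -0.008; 255 0.04 0.36 0.02 0.003 0 -0.008
```

Call:
{"api": "play_rows", "payload": {
  "rows": "255 0 -0.1 0 0 0 0; 255 0 -0.1 0 0 0 0; 150 0 -0.1 0 0 0 0; 100 0 -0.1 0 0 0 0; 70 0 -0.1 0 0 0 0; 70 0 -0.1 0 0 0 0; 70 0 -3 0 0 0 0; 70 0 -6 0 0 0 0"
}}

```text
clock: 22.5
position: [0.4333, -0.1249, 0.0755]
tool_rot: [-0.014, 0.708, -0.706, 0.018]
wrist_force: [-0.1, -0.8, 0.0]
width: 0.718
```

Call:
{"api": "play_rows", "payload": {
  "rows": "50 0 0 0 0 0 0; 50 -3.5 0 0 0 0 0; 50 -6.8 0 0 0 0 0; 50 -6.8 0 0 0 0 0; 50 -6.8 0 0 0 0 0; 50 -6.8 0 0 0 0 0"
}}

```text
clock: 23.1
position: [0.4997, -0.122, 0.0751]
tool_rot: [-0.015, 0.708, -0.705, 0.017]
wrist_force: [0.4, -0.5, -0.2]
width: 0.806
```

```bash
python3 - <<'E'
from look import *
look("d",.020,.050)
t=nest(-107.5,-85)
plan([(*t,60,NA,50,0),(*t,16,NA,50,2)])
E
```

```text
top brass (306, 187, 7, 8) nest [ -0.2 -84.1] [ 17.8  15.5 134.6]
top floor (233, 184, 28, 24) nest [ 0.8 87.7] [76.  65.9 90.3]
top floor (266, 183, 25, 24) nest [-0.6 -1. ] [67.5 65.7 89.6]
top floor (322, 173, 10, 22) nest [  22.6 -143.8] [60.4 22.  14.1]
top rim (233, 184, 28, 24) nest [-1.  87.4] [75.4 65.4 90.3]
top rim (266, 183, 25, 24) nest [-2.3 -0.6] [66.9 65.2 89.6]
top rim (322, 173, 10, 22) nest [  20.7 -142.3] [59.9 21.8 14.1]
side brass (267, 155, 6, 4) nest [ -0.8 -80.3] [14.9 14.7 96.5]
side floor (251, 196, 27, 18) nest [-1.1 85.9] [68.  66.6 92.6]
side floor (255, 178, 25, 14) nest [-0.4 -0.6] [67.3 58.5  6.5]
side floor (333, 214, 16, 14) nest [-203.7  133.5] [51.8 39.2 91.8]
side floor (258, 159, 23, 14) nest [  1.7 -90.7] [64.6 64.6 96.5]
side floor (266, 160, 22, 6) nest [ -18.9 -106.7] [62.8 25.2  6.5]
side rim (251, 196, 27, 18) nest [-2.3 97.3] [67.2 65.8 92.6]
side rim (255, 178, 25, 14) nest [-1.7 11.7] [66.6 57.9  6.5]
side rim (333, 214, 16, 14) nest [-202.6  144.4] [51.2 38.7 91.8]
side rim (258, 159, 23, 14) nest [  0.4 -77.3] [63.9 63.9 96.5]
side rim (266, 160, 22, 6) nest [-20.  -93.1] [62.1 25.   6.5]
side red (323, 162, 15, 10) nest [-175.5  -45.3] [43.1 39.9 92.6]
now [ 499.9 -122.1   75.4] heading 2.51 w 0.802 t 23.2 F [ 0.5  0.1 -0.2]
50 -0.16 1.55 -0.02 0.004 0 -0.004; 50 -0.14 5.95 0 0.004 0 -0.004; 50 -0.14 5.95 0 0.004 0 -0.004; 50 -0.14 5.95 0 0.004 0 -0.004
```

Call:
{"api": "play_rows", "payload": {
  "rows": "50 -0.15 2 0 0 0 0; 50 -0.15 4.5 0 0 0 0; 50 -0.15 5.8 0 0 0 0; 50 -0.15 5.8 0 0 0 0; 255 -0.15 5.8 0 0 0 0; 255 -0.15 5.8 0 0 0 0; 255 -0.15 5.8 0 0 0 0; 255 -0.15 5.8 0 0 0 0"
}}

```text
clock: 24.0
position: [0.5027, -0.1221, 0.0195]
tool_rot: [-0.013, 0.708, -0.706, 0.018]
wrist_force: [-2.7, 0.1, 7.2]
width: 0.42
```

Call:
{"api": "play_rows", "payload": {
  "rows": "255 0 0 0 0 0 0; 255 0 0 0 0 0 0; 255 0 0 0 0 0 0; 255 0 0 0 0 0 0"
}}

```text
clock: 24.4
position: [0.5027, -0.1221, 0.0195]
tool_rot: [-0.013, 0.708, -0.706, 0.018]
wrist_force: [0.8, -0.4, -0.4]
width: 0.413
```

```bash
python3 - <<'E'
from look import *
look("e",.020,.050)
t=nest(-107.5,-85)
plan([(*t,60,NA,255,0)])
E
```

```text
top brass (305, 187, 9, 8) nest [ -0.9 -84.6] [21.9 19.4 89.6]
top floor (233, 184, 28, 24) nest [ 0.8 87.7] [76.  65.9 90.3]
top floor (266, 183, 25, 24) nest [-0.6 -1. ] [67.5 65.7 89.6]
top floor (322, 174, 10, 25) nest [  16.  -144.2] [69.2 22.2 12.2]
top rim (233, 184, 28, 24) nest [-1.  87.4] [75.4 65.4 90.3]
top rim (266, 183, 25, 24) nest [-2.3 -0.6] [66.9 65.2 89.6]
top rim (322, 174, 10, 25) nest [  14.1 -142.8] [68.6 22.  12.2]
side brass (267, 155, 6, 5) nest [ -1.  -77.8] [20.  14.6 97.2]
side floor (251, 196, 27, 18) nest [-1.1 85.9] [68.  66.6 92.6]
side floor (255, 178, 25, 14) nest [-0.4 -0.6] [67.3 58.5  6.5]
side floor (258, 159, 15, 14) nest [ 22.5 -85.3] [ 66.   38.1 118.3]
side floor (276, 160, 13, 8) nest [ -35.6 -102.8] [35.8 35.1  6.5]
side rim (251, 196, 27, 18) nest [-2.3 97.3] [67.2 65.8 92.6]
side rim (255, 178, 25, 14) nest [-1.7 11.7] [66.6 57.9  6.5]
side rim (255, 145, 31, 15) nest [   6.4 -150.2] [96.5 67.5 17.2]
side rim (287, 148, 15, 8) nest [ -68.8 -153.3] [42.2 37.1  6.5]
side rim (258, 159, 15, 14) nest [ 20.9 -72. ] [ 65.2  37.7 118.3]
side rim (276, 160, 13, 8) nest [-36.5 -89.4] [35.4 34.7  6.5]
side red (323, 162, 15, 10) nest [-175.5  -45.4] [42.9 39.9 92.6]
now [ 502.8 -122.1   19.5] heading 2.5 w 0.415 t 24.5 F [ 0.6 -0.4  1.3]
255 0.1 -4.05 -0.05 0.003 0 -0.006
```

Call:
{"api": "play_rows", "payload": {
  "rows": "255 0 -0.8 0 0 0 0; 255 0 -2 0 0 0 0; 255 0 -4 0 0 0 0; 255 0 -7 0 0 0 0; 255 0 -10 0 0 0 0; 255 0 -10 0 0 0 0; 255 0 -10 0 0 0 0"
}}

```text
clock: 25.2
position: [0.5024, -0.1226, 0.1206]
tool_rot: [-0.012, 0.708, -0.706, 0.018]
wrist_force: [-0.1, -0.1, -0.2]
width: 0.419
```

```bash
python3 - <<'E'
from look import *
look("f",.020,.050)
for n in("top","side"):
    H=hsv(cv2.imread(f"pics/{n}_f.png")[:,:,::-1].copy())
    for c in blobs((H[...,1]<70)&(H[...,2]>105),60):
        b=cv2.boundingRect(c);r=rect(n,c,.012)
        if b[2]<35 and b[3]<35 and r[1]>240: print(n,b,r)
    for c in blobs(hm(H,12,24,130,90),10):
        r=rect(n,c,.042)
        if 240<r[1]<500: print(n,"brass",r)
plan([(*nest(-107.5,-85),120,NA,255,0)])
E
```

```text
top brass (306, 187, 7, 8) nest [ -0.6 -85.4] [ 21.2  13.1 157.4]
top floor (233, 184, 28, 24) nest [ 0.7 87.8] [76.  65.9 90.3]
top floor (266, 183, 25, 24) nest [-0.6 -1. ] [67.4 65.7 89.6]
top floor (295, 181, 29, 25) nest [ -0.  -90.4] [79.3 68.2 92.7]
top floor (322, 174, 9, 16) nest [  29.4 -143. ] [43.3 21.7 16.4]
top rim (233, 184, 28, 24) nest [-1.  87.4] [75.4 65.4 90.3]
top rim (266, 183, 25, 24) nest [-2.3 -0.6] [66.9 65.2 89.6]
top rim (295, 181, 29, 25) nest [ -1.8 -89.3] [78.6 67.7 92.7]
top rim (322, 174, 9, 16) nest [  27.5 -141.5] [43.  21.6 16.4]
side brass (267, 155, 6, 4) nest [ -0.8 -80.3] [14.9 14.7 96.5]
side floor (251, 196, 27, 18) nest [-1.1 85.9] [68.  66.5 92.8]
side floor (255, 178, 25, 14) nest [-1.2 -2.5] [65.9 59.8  1.5]
side floor (258, 160, 23, 13) nest [  1.6 -88.1] [64.6 59.5  6.5]
side floor (309, 152, 7, 5) nest [-122.6 -155.2] [ 19.1  18.4 144.3]
side rim (251, 196, 27, 18) nest [-2.3 97.3] [67.3 65.7 92.8]
side rim (255, 178, 25, 14) nest [-2.5  9.8] [65.1 59.1  1.5]
side rim (292, 148, 16, 7) nest [ -85.7 -159.4] [ 48.3  29.8 175.5]
side rim (258, 144, 21, 12) nest [  12.4 -159.5] [ 68.4  50.9 175.6]
side rim (258, 160, 23, 13) nest [  0.2 -74.8] [63.9 58.8  6.5]
side rim (309, 152, 7, 5) nest [-122.5 -141.1] [ 18.9  18.2 144.3]
top (131, 183, 22, 22) [609.8 353.   59.6  58.2 136. ]
top (95, 209, 21, 22) [536.1 454.4  59.9  57.4   2.7]
top brass [535.1 453.6  20.   19.4  89.8]
top brass [609.8 352.   20.1  16.8   2.3]
side (255, 323, 29, 26) [534.2 458.2  58.9  58.2  13.2]
side (229, 282, 28, 22) [607.6 355.7  60.1  58.7  11.1]
side (410, 350, 21, 24) [239.2 484.1  47.6  36.9 113.4]
side brass [531.9 464.2  35.6  19.8 115.5]
side brass [605.  365.3  41.4  18.8 114. ]
now [ 501.2 -122.3  118.9] heading 2.5 w 0.418 t 25.3 F [ 0.4 -0.3 -0.6]
255 -0.03 -0.11 -0.05 0.003 0 -0.005
```

```bash
python3 - <<'E'
from plan import *
g=(521.3,295.2)
plan([(460,20,115,8,255,0),(*g,110,33.9,255,1),(*g,62,33.9,255,3)],step=48,deg=8.4)
E
```

```text
now [ 501.2 -122.3  118.9] heading 2.5 w 0.418 t 25.3 F [ 0.4 -0.3 -0.6]
255 0.88 0.11 -3.6 0.001 -0.024 -0.001; 255 1.75 0.21 -7.2 0.002 -0.048 -0.002; 255 2.63 0.32 -10.8 0.002 -0.072 -0.004; 255 3.5 0.43 -14.4 0.003 -0.096 -0.005; 255 2.28 0.53 -18.93 0.003 -0.171 -0.005; 255 1.06 0.63 -23.47 0.003 -0.247 -0.005; 255 -0.16 0.74 -28.01 0.003 -0.322 -0.005; 255 -1.38 0.84 -32.55 0.002 -0.397 -0.005
255 -2.88 0.08 -3.71 0 -0.075 0; 255 -5.76 0.17 -7.42 0 -0.151 0; 255 -5.76 0.17 -7.42 0 -0.151 0; 255 -5.76 4.97 -7.42 0 -0.151 0; 255 -5.76 4.97 -7.42 0 -0.151 0; 255 -5.76 4.97 -7.42 0 -0.151 0; 255 -5.76 4.97 -7.42 0 -0.151 0
```

Call:
{"api": "play_rows", "payload": {
  "rows": "255 0.9 0.1 -3.6 0 -0.024 0; 255 1.75 0.2 -7.2 0 -0.048 0; 255 2.65 0.3 -10.8 0 -0.072 0; 255 3.5 0.4 -14.4 0 -0.096 0; 255 2.3 0.5 -18.9 0 -0.171 0; 255 1.05 0.6 -23.5 0 -0.247 0; 255 -0.15 0.7 -28 0 -0.322 0; 255 -1.4 0.8 -32.5 0 -0.397 0"
}}

```text
clock: 26.1
position: [0.5003, 0.2044, 0.1108]
tool_rot: [-0.155, 0.69, -0.689, 0.157]
wrist_force: [0.3, 0.0, -1.5]
width: 0.416
```

Call:
{"api": "play_rows", "payload": {
  "rows": "255 -2.9 0.1 -3.7 0 -0.075 0; 255 -5.75 0.15 -7.4 0 -0.151 0; 255 -5.75 0.15 -7.4 0 -0.151 0; 255 -5.75 3 -7.4 0 -0.151 0; 255 -5.75 4.8 -7.4 0 -0.151 0; 255 -5.75 4.8 -7.4 0 -0.151 0; 255 -5.75 4.8 -7.4 0 -0.151 0"
}}

```text
clock: 26.8
position: [0.5201, 0.2955, 0.0623]
tool_rot: [-0.207, 0.677, -0.676, 0.207]
wrist_force: [-0.2, 0.5, -1.3]
width: 0.413
```

```bash
python3 - <<'E'
from plan import *
H=hsv(snap("side","s20.png"))
for nm,m,z in(("rim",(H[...,1]<70)&(H[...,2]>105),.012),("brass",hm(H,12,24,130,90),.03)):
  for c in blobs(m,10):
    r=rect("side",c,z)
    if 240<r[1]<500 and r[0]>400 and r[2]<80: print(nm,cv2.boundingRect(c),r)
g=(521.3,295.2)
plan([(*g,35,33.9,255,0),(*g,12,33.9,255,2)])
E
```

```text
rim (255, 323, 29, 26) [534.7 458.1  59.9  57.9  97.1]
rim (229, 285, 25, 20) [614.4 366.4  60.8  34.5 149.6]
rim (233, 255, 26, 16) [615.2 267.3  69.9  16.9  38.8]
rim (249, 284, 8, 11) [586.5 341.9  30.8   8.5 116.5]
rim (294, 271, 7, 8) [494.8 288.6  23.    7.2  58.2]
rim (296, 256, 10, 9) [487.5 243.3  33.7   5.1  52.8]
brass (264, 322, 10, 17) [535.5 457.6  38.2  18.4  97.2]
brass (237, 281, 9, 15) [609.  357.3  40.5  16.6 111.3]
now [520.7 296.   63.2] heading 34.06 w 0.419 t 26.85 F [-0.5 -0.1 -1. ]
255 0 2.82 0.1 0.001 0.003 -0.003; 255 0.01 5.12 0.1 0.001 0.003 -0.003; 255 0.01 5.12 0.1 0.001 0.003 -0.003; 255 0.01 5.12 0.1 0.001 0.003 -0.003
```

Call:
{"api": "play_rows", "payload": {
  "rows": "255 0 0 0.1 0 0.003 0; 255 0 2.5 0.1 0 0.003 0; 255 0 4.2 0.1 0 0.003 0; 255 0 5 0.1 0 0.003 0; 255 0 5.15 0.1 0 0.003 0; 255 0 5.15 0.1 0 0.003 0"
}}

```text
clock: 27.45
position: [0.5219, 0.2956, 0.0124]
tool_rot: [-0.205, 0.677, -0.676, 0.207]
wrist_force: [0.3, 0.1, -1.0]
width: 0.416
```

```bash
python3 - <<'E'
from plan import *
H=hsv(snap("side","s21.png"))
for nm,m,z in(("rim",(H[...,1]<70)&(H[...,2]>105),.012),("brass",hm(H,12,24,130,90),.03)):
  for c in blobs(m,10):
    r=rect("side",c,z)
    if 240<r[1]<500 and r[0]>400 and r[2]<80: print(nm,cv2.boundingRect(c),r)
g=(521.3,295.2)
plan([(*g,12,33.9,255,2)])
E
```

```text
rim (255, 323, 29, 27) [534.5 459.2  62.1  57.9  97. ]
rim (240, 281, 31, 17) [581.  342.9  69.7  39.5  13.7]
brass (264, 322, 10, 17) [535.5 457.6  38.2  18.4  97.2]
brass (237, 281, 10, 14) [608.4 355.   35.5  19.9 109. ]
now [522.  295.8  12.7] heading 33.88 w 0.417 t 27.5 F [ 0.1  0.6 -0.8]
255 0.09 0.07 0.01 0.001 0 -0.005; 255 0.09 0.07 0.01 0.001 0 -0.005; 255 0.09 0.07 0.01 0.001 0 -0.005
```

Call:
{"api": "play_rows", "payload": {
  "rows": "255 0.1 0.15 0 0 0 0; 255 0.1 0.2 0 0 0 0; 255 0.1 0.2 0 0 0 0; 160 0.1 0.2 0 0 0 0; 130 0.1 0.2 0 0 0 0; 100 0.1 0.2 0 0 0 0; 70 0.1 0.2 0 0 0 0; 70 0.1 0.2 0 0 0 0"
}}

```text
clock: 28.3
position: [0.5212, 0.2952, 0.0105]
tool_rot: [-0.205, 0.677, -0.676, 0.208]
wrist_force: [-0.6, 0.3, -0.6]
width: 0.724
```

Call:
{"api": "play_rows", "payload": {
  "rows": "70 0 0 0 0 0 0; 70 0 -1.5 0 0 0 0; 70 0 -5 0 0 0 0; 70 0 -6 0 0 0 0; 70 3.5 -6 0 0 0 0; 70 6.8 -6 0 0 0 0; 70 6.8 -6 0 0 0 0; 70 6.8 -6 0 0 0 0"
}}

```text
clock: 29.1
position: [0.4647, 0.257, 0.0709]
tool_rot: [-0.204, 0.677, -0.676, 0.208]
wrist_force: [-0.0, 0.6, 0.6]
width: 0.727
```

```bash
python3 - <<'E'
from plan import *
im=snap("side","s22.png");H=hsv(im)
for nm,m,z in(("rim",(H[...,1]<70)&(H[...,2]>105),.012),("brass",hm(H,12,24,130,90),.03),("red",((H[...,0]<=3)|(H[...,0]>=174))&(H[...,1]>150)&(H[...,2]>60),.02)):
  for c in blobs(m,10):
    r=rect("side",c,z)
    if 200<r[1]<500 and r[0]>400 and r[2]<80: print(nm,cv2.boundingRect(c),r)
d=np.array([np.cos(np.radians(33.9)),np.sin(np.radians(33.9))]);t=np.array([521.3,295.2])-68.5*d
plan([(*t,50,33.9,100,0),(*t,5.5,33.9,100,2)])
E
```

```text
rim (255, 323, 29, 27) [534.5 459.2  62.1  57.9  97.1]
rim (229, 283, 27, 24) [613.3 364.8  63.2  42.6 147.3]
rim (243, 273, 16, 9) [596.  309.2  39.6   7.7  40.5]
rim (271, 281, 11, 4) [537.2 318.9  24.2   6.9 169.1]
rim (281, 272, 9, 6) [518.9 292.8  20.4   6.3  39.8]
brass (264, 322, 11, 17) [533.2 457.1  38.2  20.4 109.9]
brass (238, 281, 9, 11) [608.5 352.   28.4  17.8  99.6]
red (301, 258, 19, 15) [464.3 262.8  52.7  31.5  34.4]
now [465.5 257.6  71. ] heading 33.88 w 0.728 t 29.15 F [ 1.3 -0.6  0.7]
100 0.13 2.09 0 0.001 0 -0.007; 100 0.16 6.54 0 0.001 0 -0.007; 100 0.16 6.54 0 0.001 0 -0.007; 100 0.16 6.54 0 0.001 0 -0.007
```

Call:
{"api": "play_rows", "payload": {
  "rows": "100 0.1 2 0 0 0 0; 100 0.1 4 0 0 0 0; 100 0.1 5.8 0 0 0 0; 100 0.1 6.5 0 0 0 0; 100 0.1 6.5 0 0 0 0; 255 0.1 6.5 0 0 0 0; 255 0.1 6.5 0 0 0 0; 255 0.1 6.5 0 0 0 0"
}}

```text
clock: 29.95
position: [0.4657, 0.2579, 0.0069]
tool_rot: [-0.203, 0.678, -0.675, 0.209]
wrist_force: [-0.1, -0.1, 2.1]
width: 0.195
```

Call:
{"api": "play_rows", "payload": {
  "rows": "255 0 0 0 0 0 0; 255 0 0 0 0 0 0; 255 0 0 0 0 0 0; 255 0 -1 0 0 0 0; 255 0 -3 0 0 0 0; 255 0 -6 0 0 0 0; 255 0 -7 0 0 0 0; 255 0 -7 0 0 0 0"
}}

```text
clock: 30.75
position: [0.4661, 0.2579, 0.0785]
tool_rot: [-0.202, 0.678, -0.675, 0.21]
wrist_force: [-0.4, 0.3, -2.0]
width: 0.196
```

```bash
python3 - <<'E'
from plan import *
im=snap("side","s23.png");H=hsv(im)
for nm,m,z in(("rim",(H[...,1]<70)&(H[...,2]>105),.082),("brass",hm(H,12,24,130,90),.10)):
  for c in blobs(m,10):
    r=rect("side",c,z)
    if 200<r[1]<500 and r[0]>400 and r[2]<80: print(nm,cv2.boundingRect(c),r)
t=nest(-175,-0.5)
plan([(434,190,80,20,255,0),(432,90,80,NA,255,0),(*t,80,NA,255,1),(*t,38,NA,255,3)],step=48,deg=8.4)
E
```

```text
rim (226, 261, 28, 24) [614.  363.6  63.2  44.2 146.2]
rim (280, 269, 14, 11) [512.7 352.8  32.2  21.3 127.5]
rim (242, 251, 17, 9) [596.4 305.3  38.7   8.9  41.7]
rim (270, 258, 11, 6) [538.9 318.3  22.8   9.7 153. ]
brass (235, 259, 10, 11) [610.7 350.5  28.5  19.1  99.8]
now [465.2 257.3  77.2] heading 33.86 w 0.196 t 30.8 F [-0.2 -0.5 -1.9]
255 3.17 -0.17 1.92 0.001 0.121 -0.005; 255 6.34 -0.35 3.84 0.002 0.242 -0.009; 255 8.25 -0.37 6.57 0.002 0.344 -0.009; 255 10.16 -0.39 9.31 0.003 0.446 -0.009; 255 12.08 -0.41 12.04 0.003 0.547 -0.009; 255 14.54 -0.43 15.61 0.003 0.547 -0.009; 255 17.01 -0.46 19.19 0.003 0.547 -0.009; 255 19.47 -0.48 22.77 0.003 0.547 -0.009
255 0 0 0 0 0 0; 255 0 4.2 0 0 0 0; 255 0 4.2 0 0 0 0; 255 0 4.2 0 0 0 0; 255 0 4.2 0 0 0 0
```

Call:
{"api": "play_rows", "payload": {
  "rows": "255 3.2 -0.2 1.9 0 0.121 0; 255 6.3 -0.3 3.8 0 0.242 0; 255 8.2 -0.3 6.6 0 0.344 0; 255 10.2 -0.3 9.3 0 0.446 0; 255 12.1 -0.3 12 0 0.547 0; 255 14.5 -0.3 15.6 0 0.547 0; 255 17 -0.3 19.2 0 0.547 0; 255 19.5 -0.3 22.8 0 0.547 0"
}}

```text
clock: 31.6
position: [0.429, -0.0423, 0.077]
tool_rot: [-0.014, 0.709, -0.705, 0.018]
wrist_force: [1.1, -0.4, -2.0]
width: 0.197
```

Call:
{"api": "play_rows", "payload": {
  "rows": "255 0 0 0 0 0 0; 255 0 2 0 0 0 0; 255 0 4 0 0 0 0; 255 0 4 0 0 0 0; 255 0 4 0 0 0 0; 255 0 4 0 0 0 0"
}}

```text
clock: 32.2
position: [0.4295, -0.0418, 0.0373]
tool_rot: [-0.014, 0.709, -0.705, 0.018]
wrist_force: [1.1, -1.0, -1.0]
width: 0.194
```

```bash
sed -i 's/("floor".*zr),/ /' look.py; python3 - <<'E'
from look import *
look("g",.044,.073)
p=env.get_obs()["position"]*1000;print(nf(p))
plan([(*nest(-175,-.5),38,NA,255,3)])
E
```

```text
top brass (305, 187, 9, 8) nest [ -5.  -82.3] [21.5 19.1 89.6]
top brass (276, 188, 7, 8) nest [-3.7 -1.8] [ 19.1  16.1 179.4]
side brass (265, 165, 7, 6) nest [-4.2  3.4] [22.9 16.5 97.3]
side brass (267, 155, 6, 4) nest [ -3.8 -48.5] [14.5 14.3 96.5]
side red (335, 173, 5, 11) nest [-193.    36.5] [43.6 10.4 85.7]
side red (323, 173, 4, 10) nest [-158.5   36.9] [38.8  8.  92.3]
[-175.7   -2.1]
now [429.7 -41.9  37.6] heading 2.58 w 0.196 t 32.3 F [ 0.5 -0.9 -1.9]
255 -0.07 -0.04 -0.16 0.005 0.001 -0.007; 255 -0.07 -0.04 -0.16 0.005 0.001 -0.007; 255 -0.07 -0.04 -0.16 0.005 0.001 -0.007; 255 -0.07 -0.04 -0.16 0.005 0.001 -0.007
```

Call:
{"api": "play_rows", "payload": {
  "rows": "255 -0.25 0 -0.12 0 0.001 0; 255 -0.25 0 -0.12 0 0.001 0; 255 -0.25 0.6 -0.12 0 0.001 0; 255 -0.25 1.2 -0.12 0 0.001 0; 255 -0.25 1.8 -0.12 0 0.001 0; 255 -0.25 2 -0.12 0 0.001 0; 255 -0.25 2 -0.12 0 0.001 0"
}}

```text
clock: 33.0
position: [0.4319, -0.0404, 0.017]
tool_rot: [-0.014, 0.709, -0.705, 0.017]
wrist_force: [0.3, 0.3, -1.5]
width: 0.192
```

```bash
python3 - <<'E'
from look import *
look("h",.026,.052)
p=env.get_obs()["position"]*1000;print(nf(p))
plan([(*nest(-173.2,-.6),15.5,NA,255,3)])
E
```

```text
top brass (306, 187, 8, 8) nest [ -1.3 -85.8] [ 19.4  19.2 179.6]
top brass (275, 188, 7, 9) nest [-0.5 -0.6] [19.5 17.5 44.1]
side brass (264, 172, 7, 5) nest [-0.6  6.6] [ 17.5  16.4 128.6]
side brass (267, 155, 7, 4) nest [ -2.5 -77.7] [17.5 14.9  6.4]
side red (334, 179, 5, 10) nest [-190.3   34.2] [40.3 10.5 84.3]
side red (322, 179, 4, 10) nest [-157.1   36.4] [38.6  8.1 92.7]
[-173.1   -0.7]
now [432.3 -40.4  17.5] heading 2.52 w 0.197 t 33.1 F [-0.5 -0.1 -2.4]
255 0.01 0.2 -0.01 0.006 0 -0.006; 255 0.01 0.2 -0.01 0.006 0 -0.006; 255 0.01 0.2 -0.01 0.006 0 -0.006; 255 0.01 0.2 -0.01 0.006 0 -0.006
```

Call:
{"api": "play_rows", "payload": {
  "rows": "255 0 0.15 0 0 0 0; 255 0 0.2 0 0 0 0; 150 0 0.2 0 0 0 0; 100 0 0.2 0 0 0 0; 70 0 0.2 0 0 0 0; 70 0 0.2 0 0 0 0; 70 0 -3 0 0 0 0; 70 0 -6 0 0 0 0"
}}

```text
clock: 33.9
position: [0.4312, -0.0407, 0.0778]
tool_rot: [-0.014, 0.709, -0.705, 0.017]
wrist_force: [1.4, -0.0, 0.4]
width: 0.724
```

Call:
{"api": "play_rows", "payload": {
  "rows": "50 0 0 0 0 0 0; 50 -3.5 0 0 0 0 0; 50 -6.7 0 0 0 0 0; 50 -6.7 0 0 0 0 0; 50 -6.7 0 0 0 0 0; 50 -6.7 0 0 0 0 0"
}}

```text
clock: 34.5
position: [0.4966, -0.0378, 0.0773]
tool_rot: [-0.015, 0.709, -0.705, 0.016]
wrist_force: [-0.2, 0.3, -0.1]
width: 0.805
```

```bash
python3 - <<'E'
from look import *
look("i",.020,.050)
p=env.get_obs()["position"]*1000;print(nf(p))
t=nest(-106,-.7)
plan([(*t,60,NA,50,0),(*t,18,NA,50,2)])
E
```

```text
top brass (305, 187, 9, 8) nest [ -0.9 -84.6] [21.9 19.4 89.6]
top brass (275, 188, 7, 8) nest [ 0.6 -0. ] [ 19.4  16.4 179.4]
side brass (264, 173, 7, 5) nest [-1.4  7.5] [18.  16.8 96.5]
side brass (267, 155, 6, 4) nest [ -0.8 -80.3] [14.9 14.7 96.5]
side red (322, 179, 17, 11) nest [-174.9   34.7] [44.2 43.   6.6]
[-108.5   -0.9]
now [496.8 -37.8  77.7] heading 2.53 w 0.807 t 34.6 F [-0.2 -0.2 -0.2]
50 -0.25 1.77 -0.01 0.006 0.001 -0.002; 50 -0.24 5.97 0.02 0.006 0.001 -0.002; 50 -0.24 5.97 0.02 0.006 0.001 -0.002; 50 -0.24 5.97 0.02 0.006 0.001 -0.002
```

Call:
{"api": "play_rows", "payload": {
  "rows": "50 -0.2 2 0 0 0 0; 50 -0.2 4.5 0 0 0 0; 50 -0.2 5.9 0 0 0 0; 50 -0.2 5.9 0 0 0 0; 255 -0.2 5.9 0 0 0 0; 255 -0.2 5.9 0 0 0 0; 255 -0.2 5.9 0 0 0 0; 255 -0.2 5.9 0 0 0 0"
}}

```text
clock: 35.4
position: [0.4997, -0.0374, 0.0204]
tool_rot: [-0.014, 0.709, -0.705, 0.017]
wrist_force: [-2.0, 0.1, 7.0]
width: 0.418
```

Call:
{"api": "play_rows", "payload": {
  "rows": "255 0 0 0 0 0 0; 255 0 0 0 0 0 0; 255 0 0 0 0 0 0; 255 0 0 0 0 0 0"
}}

```text
clock: 35.8
position: [0.4999, -0.0374, 0.0206]
tool_rot: [-0.014, 0.709, -0.705, 0.017]
wrist_force: [0.2, 0.2, -0.2]
width: 0.418
```

Call:
{"api": "play_rows", "payload": {
  "rows": "255 0 -0.8 0 0 0 0; 255 0 -2 0 0 0 0; 255 0 -4 0 0 0 0; 255 0 -7 0 0 0 0; 255 0 -10 0 0 0 0; 255 0 -10 0 0 0 0; 255 0 -10 0 0 0 0"
}}

```text
clock: 36.5
position: [0.4997, -0.0381, 0.1216]
tool_rot: [-0.013, 0.709, -0.705, 0.018]
wrist_force: [0.2, 0.0, -2.2]
width: 0.419
```

```bash
python3 - <<'E'
from look import *
look("j",.020,.050)
for n in("top","side"):
    H=hsv(cv2.imread(f"pics/{n}_j.png")[:,:,::-1].copy())
    for c in blobs((H[...,1]<70)&(H[...,2]>105),60):
        b=cv2.boundingRect(c);r=rect(n,c,.012)
        if b[2]<35 and b[3]<35 and r[1]>240: print(n,b,r)
    for c in blobs(hm(H,12,24,130,90),10):
        r=rect(n,c,.042)
        if 240<r[1]<500: print(n,"brass",r)
d=np.array([np.cos(np.radians(33.9)),np.sin(np.radians(33.9))])
g=np.array([535.3,456.4])-105.5*d;print(g,g-68.5*d)
plan([(450,60,115,8,255,0),(*g,110,33.9,255,1),(*g,62,33.9,255,3)],step=48,deg=8.4)
E
```

```text
top brass (275, 188, 8, 5) nest [ 4.6 -1.6] [19.1 11.1 89.6]
top brass (308, 187, 6, 7) nest [  1.1 -89.2] [19.6 11.1 25.1]
side brass (264, 173, 7, 4) nest [-1.2  5.3] [16.8 13.6  6.5]
side red (325, 150, 17, 11) nest [-184.3 -102.3] [49.5 47.  91. ]
top (95, 209, 21, 22) [536.  454.4  60.   57.4   2.7]
top brass [535.1 453.6  20.   19.4  89.8]
side (255, 323, 29, 25) [534.8 456.9  57.9  57.5   7.1]
side (211, 370, 24, 14) [610.5 560.8  43.1  27.2   7.6]
side (222, 342, 14, 28) [605.3 512.   59.6  24.5 112.2]
side (92, 347, 24, 17) [857.5 545.8  45.3  35.7  17.6]
side (225, 323, 16, 20) [612.5 464.6  50.8  25.  120.7]
side brass [534.2 465.8  37.7  18.1  97.2]
[447.73370392 397.557891  ] [390.87786239 359.35235104]
now [498.6 -38.  120. ] heading 2.52 w 0.416 t 36.6 F [ 0.4  0.3 -1.3]
255 1.47 0.18 -3.33 0.002 -0.032 -0.001; 255 2.95 0.36 -6.67 0.004 -0.064 -0.002; 255 4.42 0.54 -10 0.005 -0.096 -0.004; 255 4.26 0.63 -14.22 0.005 -0.152 -0.004; 255 4.11 0.71 -18.44 0.005 -0.209 -0.004; 255 3.95 0.8 -22.65 0.005 -0.265 -0.004; 255 3.79 0.89 -26.87 0.005 -0.322 -0.004; 255 3.64 0.97 -31.09 0.005 -0.378 -0.004
255 -1.7 0.06 -3.86 0 -0.057 0; 255 -3.41 0.12 -7.72 0 -0.113 0; 255 -5.11 0.19 -11.58 0 -0.17 0; 255 -5.11 0.19 -11.58 0 -0.17 0; 255 -5.11 4.99 -11.58 0 -0.17 0; 255 -5.11 4.99 -11.58 0 -0.17 0; 255 -5.11 4.99 -11.58 0 -0.17 0; 255 -5.11 4.99 -11.58 0 -0.17 0
```

Call:
{"api": "play_rows", "payload": {
  "rows": "255 1.5 0.2 -3.3 0 -0.032 0; 255 2.95 0.35 -6.7 0 -0.064 0; 255 4.4 0.55 -10 0 -0.096 0; 255 4.25 0.6 -14.2 0 -0.152 0; 255 4.1 0.7 -18.4 0 -0.209 0; 255 3.95 0.8 -22.6 0 -0.265 0; 255 3.8 0.9 -26.9 0 -0.322 0; 255 3.65 1 -31.1 0 -0.378 0"
}}

```text
clock: 37.4
position: [0.4473, 0.2723, 0.1102]
tool_rot: [-0.148, 0.693, -0.69, 0.15]
wrist_force: [0.6, 0.3, -0.2]
width: 0.419
```

Call:
{"api": "play_rows", "payload": {
  "rows": "255 -1.7 0 -3.9 0 -0.057 0; 255 -3.4 0.1 -7.7 0 -0.113 0; 255 -5.1 0.2 -11.6 0 -0.17 0; 255 -5.1 0.2 -11.6 0 -0.17 0; 255 -5.1 3 -11.6 0 -0.17 0; 255 -5.1 4.8 -11.6 0 -0.17 0; 255 -5.1 4.8 -11.6 0 -0.17 0; 255 -5.1 4.8 -11.6 0 -0.17 0"
}}

```text
clock: 38.2
position: [0.4457, 0.3986, 0.062]
tool_rot: [-0.207, 0.677, -0.675, 0.207]
wrist_force: [0.2, -0.2, 0.0]
width: 0.419
```

```bash
python3 - <<'E'
from look import *
look("k",.020,.050)
for n in ("side","top"):
  H=hsv(cv2.imread(f"pics/{n}_k.png")[:,:,::-1].copy())
  for nm,m,z in(("rim",(H[...,1]<70)&(H[...,2]>105),.012),("brass",hm(H,12,24,130,90),.03)):
   for c in blobs(m,10):
    r=rect(n,c,z)
    if 380<r[1]<500 and r[0]>480 and r[2]<80: print(n,nm,cv2.boundingRect(c),r)
g=(447.9,396.7)
plan([(*g,35,33.9,255,0),(*g,13.5,33.9,255,2)])
E
```

```text
top brass (306, 187, 8, 8) nest [ -1. -86.] [ 19.4  19.2 179.6]
top brass (275, 188, 8, 8) nest [ 0.5 -1.3] [ 19.4  19.1 179.4]
side brass (264, 173, 7, 4) nest [-1.2  5.3] [16.8 13.6  6.5]
side brass (267, 155, 6, 4) nest [ -0.8 -80.3] [14.9 14.7 96.5]
side rim (255, 326, 27, 24) [540.6 468.8  62.1  33.7 148.6]
side rim (279, 328, 5, 11) [509.3 449.1  24.4   7.1 108.6]
side brass (264, 322, 10, 17) [535.5 457.6  38.1  17.4 102.6]
top rim (95, 209, 21, 22) [535.9 454.4  59.9  57.4   3.1]
top brass (98, 215, 8, 8) [535.2 459.3  20.5  15.5  46.7]
now [446.5 399.5  63.5] heading 34.05 w 0.42 t 38.3 F [ 0.4  0.3 -0.9]
255 0.05 2.85 0.32 0.004 0.003 -0.004; 255 0.06 5 0.33 0.004 0.003 -0.004; 255 0.06 5 0.33 0.004 0.003 -0.004; 255 0.06 5 0.33 0.004 0.003 -0.004
```

Call:
{"api": "play_rows", "payload": {
  "rows": "255 0.05 0 0.3 0 0.003 0; 255 0.05 0 0.3 0 0.003 0; 255 0.05 2.5 0.3 0 0.003 0; 255 0.05 4.2 0.3 0 0.003 0; 255 0.05 5 0.3 0 0.003 0; 255 0.05 5.05 0.3 0 0.003 0; 255 0.05 5.05 0.3 0 0.003 0"
}}

```text
clock: 39.0
position: [0.4482, 0.3974, 0.0135]
tool_rot: [-0.205, 0.678, -0.675, 0.207]
wrist_force: [0.4, -0.4, -1.5]
width: 0.418
```

```bash
python3 - <<'E'
from plan import *
for n in ("side","top"):
  H=hsv(snap(n,n+"_l.png"))
  for nm,m,z in(("rim",(H[...,1]<70)&(H[...,2]>105),.012),("brass",hm(H,12,24,130,90),.03)):
   for c in blobs(m,10):
    r=rect(n,c,z)
    if 380<r[1]<500 and r[0]>480 and r[2]<80: print(n,nm,cv2.boundingRect(c),r)
g=(447.9,396.7)
plan([(*g,12.5,33.9,255,2)])
E
```

```text
side rim (268, 320, 33, 23) [504.  444.   72.7  45.5  14.8]
side brass (264, 322, 10, 16) [535.6 456.5  35.9  18.4  97.2]
top rim (94, 209, 19, 14) [549.5 463.4  54.1  28.7 106.2]
top rim (103, 219, 18, 12) [511.8 431.8  41.2  35.  135.9]
top brass (98, 215, 8, 8) [536.6 457.9  20.2  19.6  89.8]
now [448.2 397.4  13.6] heading 33.87 w 0.414 t 39.1 F [-0.5 -0.5 -1.2]
255 0.06 0.11 0.04 0.004 -0.001 -0.005; 255 0.06 0.11 0.04 0.004 -0.001 -0.005; 255 0.06 0.11 0.04 0.004 -0.001 -0.005
```

Call:
{"api": "play_rows", "payload": {
  "rows": "255 0.05 0.1 0.05 0 0 0; 255 0.05 0.15 0.05 0 0 0; 255 0.05 0.15 0.05 0 0 0; 160 0.05 0.15 0.05 0 0 0; 130 0.05 0.15 0.05 0 0 0; 100 0.05 0.15 0.05 0 0 0; 70 0.05 0.15 0.05 0 0 0; 70 0.05 0.15 0.05 0 0 0"
}}

```text
clock: 39.9
position: [0.4481, 0.3968, 0.0121]
tool_rot: [-0.205, 0.678, -0.675, 0.207]
wrist_force: [0.3, -0.2, 0.1]
width: 0.725
```

Call:
{"api": "play_rows", "payload": {
  "rows": "70 0 0 0 0 0 0; 70 0 -1.5 0 0 0 0; 70 0 -5 0 0 0 0; 70 0 -6 0 0 0 0; 70 3.5 -6 0 0 0 0; 70 7 -6 0 0 0 0; 70 7 -6 0 0 0 0; 70 7 -6 0 0 0 0"
}}

```text
clock: 40.7
position: [0.3898, 0.3574, 0.0725]
tool_rot: [-0.204, 0.678, -0.674, 0.208]
wrist_force: [0.2, 0.9, 0.3]
width: 0.725
```

```bash
python3 - <<'E'
from plan import *
for n in ("side","top"):
  H=hsv(snap(n,n+"_m.png"))
  for nm,m,z in(("rim",(H[...,1]<70)&(H[...,2]>105),.012),("brass",hm(H,12,24,130,90),.03),("red",((H[...,0]<=3)|(H[...,0]>=174))&(H[...,1]>150)&(H[...,2]>60),.02)):
   for c in blobs(m,10):
    r=rect(n,c,z)
    if 340<r[1]<500 and r[0]>360 and r[2]<80: print(n,nm,cv2.boundingRect(c),r)
d=np.array([np.cos(np.radians(33.9)),np.sin(np.radians(33.9))])
t=np.array([447.9,397])-70*d
plan([(*t,5.5,33.9,100,2)])
E
```

```text
side rim (254, 323, 29, 28) [538.7 465.   63.9  45.1 141. ]
side rim (308, 309, 25, 11) [433.4 392.5  51.7  25.8   6.8]
side rim (268, 313, 19, 11) [522.4 413.4  44.4   7.   43.5]
side brass (264, 323, 10, 12) [535.9 454.2  26.4  18.4  97.2]
side red (330, 294, 22, 18) [391.7 363.5  54.3  29.3  36.6]
top rim (106, 214, 13, 16) [530.3 434.1  44.3  34.2   2.9]
top brass (98, 215, 7, 8) [536.7 459.4  20.1  17.    2.9]
top red (134, 270, 9, 9) [382.8 352.2  22.3  15.8  28.7]
now [391.  358.3  72.4] heading 33.85 w 0.727 t 40.8 F [-0.6 -0.7 -0.1]
100 0.09 3.34 0 0.002 0 -0.004; 100 0.17 6.69 -0.01 0.004 -0.001 -0.008; 100 0.17 6.69 -0.01 0.004 -0.001 -0.008; 100 0.17 6.69 -0.01 0.004 -0.001 -0.008
```

Call:
{"api": "play_rows", "payload": {
  "rows": "100 0.1 2 0 0 0 0; 100 0.1 4 0 0 0 0; 100 0.1 5.8 0 0 0 0; 100 0.1 6.6 0 0 0 0; 100 0.1 6.6 0 0 0 0; 255 0.1 6.6 0 0 0 0; 255 0.1 6.6 0 0 0 0; 255 0.1 6.6 0 0 0 0"
}}

```text
clock: 41.6
position: [0.3911, 0.3588, 0.0074]
tool_rot: [-0.203, 0.679, -0.674, 0.209]
wrist_force: [-0.7, -0.3, 1.3]
width: 0.194
```

Call:
{"api": "play_rows", "payload": {
  "rows": "255 0 0 0 0 0 0; 255 0 0 0 0 0 0; 255 0 0 0 0 0 0; 255 0 -1 0 0 0 0; 255 0 -3 0 0 0 0; 255 0 -6 0 0 0 0; 255 0 -7 0 0 0 0; 255 0 -7 0 0 0 0"
}}

```text
clock: 42.4
position: [0.3914, 0.3589, 0.079]
tool_rot: [-0.202, 0.679, -0.674, 0.21]
wrist_force: [-0.2, 0.9, -2.1]
width: 0.198
```

```bash
python3 - <<'E'
from look import *
look("n",.02,.05)
n="side";H=hsv(cv2.imread("pics/side_n.png")[:,:,::-1].copy())
for nm,m,z in(("rim",(H[...,1]<70)&(H[...,2]>105),.082),("brass",hm(H,12,24,130,90),.10)):
  for c in blobs(m,10):
    r=rect("side",c,z)
    if 340<r[1]<500 and r[0]>400 and r[2]<80: print(nm,cv2.boundingRect(c),r)
t=nest(-175,83.5)
plan([(415,250,80,20,255,0),(428,120,80,NA,255,0),(*t,80,NA,255,1),(*t,38,NA,255,3)],step=48,deg=8.4)
E
```

```text
top brass (275, 188, 8, 8) nest [ 0.5 -1.4] [ 19.5  19.1 179.4]
top brass (306, 187, 8, 8) nest [ -1. -86.] [ 19.6  19.1 178.8]
side brass (264, 173, 7, 4) nest [-1.2  5.3] [16.8 13.6  6.5]
side brass (267, 155, 6, 4) nest [ -0.8 -80.3] [14.9 14.7 96.5]
rim (253, 302, 30, 27) [539.5 464.8  63.5  43.1 141.4]
rim (267, 290, 21, 12) [523.  411.1  44.9   7.8  42.1]
rim (328, 292, 7, 7) [414.8 395.2  20.3   3.1  55.4]
brass (264, 301, 10, 13) [535.1 453.3  28.6  17.6  97.2]
now [390.3 357.6  76.8] heading 33.83 w 0.193 t 42.5 F [-0.5  0.4 -2.1]
255 1.31 -0.13 3.44 0.002 0.08 -0.003; 255 2.62 -0.26 6.87 0.003 0.161 -0.005; 255 3.94 -0.4 10.31 0.005 0.241 -0.008; 255 5.99 -0.43 14.15 0.006 0.343 -0.008; 255 8.04 -0.46 17.99 0.006 0.445 -0.007; 255 10.09 -0.5 21.83 0.006 0.547 -0.007; 255 12.27 -0.53 24.97 0.006 0.547 -0.007; 255 14.45 -0.56 28.11 0.006 0.547 -0.007
255 0 0 0 0 0 0; 255 0 4.2 0 0 0 0; 255 0 4.2 0 0 0 0; 255 0 4.2 0 0 0 0; 255 0 4.2 0 0 0 0
```

Call:
{"api": "play_rows", "payload": {
  "rows": "255 1.3 -0.2 3.4 0 0.08 0; 255 2.6 -0.3 6.9 0 0.161 0; 255 3.95 -0.4 10.3 0 0.241 0; 255 6 -0.4 14.2 0 0.343 0; 255 8 -0.4 18 0 0.445 0; 255 10.1 -0.4 21.8 0 0.547 0; 255 12.3 -0.4 25 0 0.547 0; 255 14.4 -0.4 28.1 0 0.547 0"
}}

```text
clock: 43.3
position: [0.4258, 0.0419, 0.0772]
tool_rot: [-0.015, 0.709, -0.704, 0.016]
wrist_force: [0.5, -0.4, -1.7]
width: 0.195
```

Call:
{"api": "play_rows", "payload": {
  "rows": "255 0 0 0 0 0 0; 255 0 2 0 0 0 0; 255 0 4 0 0 0 0; 255 0 4 0 0 0 0; 255 0 4 0 0 0 0; 255 0 4 0 0 0 0"
}}

```text
clock: 43.9
position: [0.4262, 0.0427, 0.0376]
tool_rot: [-0.015, 0.71, -0.704, 0.016]
wrist_force: [0.5, 0.6, -1.9]
width: 0.194
```

```bash
python3 - <<'E'
from look import *
look("o",.044,.073)
p=env.get_obs()["position"]*1000;print(nf(p))
plan([(*nest(-175,83.5),38,NA,255,3)])
E
```

```text
top brass (305, 187, 9, 8) nest [ -5.  -82.3] [21.5 19.1 89.6]
top brass (275, 188, 8, 8) nest [-3.6 -0.4] [ 19.1  18.8 179.6]
top brass (245, 189, 7, 8) nest [-2.3 81.3] [ 19.1  16.1 179.9]
side brass (261, 184, 7, 6) nest [-1.1 86.4] [20.8 15.7 97.7]
side brass (264, 173, 7, 4) nest [-4.3 34.8] [16.4 13.2  6.5]
side brass (267, 155, 6, 6) nest [ -4.2 -43.7] [24.2 14.1 97.2]
side red (335, 193, 5, 11) nest [-191.5  119.4] [40.4  9.5 85.4]
side red (323, 193, 4, 10) nest [-158.5  119.4] [35.1  7.6 92.6]
[-175.3   82.4]
now [426.5  42.5  37.9] heading 2.49 w 0.194 t 44.0 F [-0.1  0.4 -2. ]
255 -0.03 -0.01 -0.11 0.007 0 -0.004; 255 -0.03 -0.01 -0.11 0.007 0 -0.004; 255 -0.03 -0.01 -0.11 0.007 0 -0.004; 255 -0.03 -0.01 -0.11 0.007 0 -0.004
```

Call:
{"api": "play_rows", "payload": {
  "rows": "255 -0.15 0 -0.2 0 0 0; 255 -0.15 0 -0.2 0 0 0; 255 -0.15 0.5 -0.2 0 0 0; 255 -0.15 1 -0.2 0 0 0; 255 -0.15 1 -0.2 0 0 0; 255 -0.15 1 -0.2 0 0 0"
}}

```text
clock: 44.6
position: [0.4276, 0.0446, 0.0276]
tool_rot: [-0.014, 0.71, -0.704, 0.016]
wrist_force: [0.5, -0.4, -1.6]
width: 0.195
```

```bash
python3 - <<'E'
from look import *
look("p",.034,.063)
p=env.get_obs()["position"]*1000;print(nf(p))
plan([(*nest(-173.9,84.3),17,NA,255,3)])
E
```

```text
top brass (275, 188, 8, 8) nest [-1.8 -0.9] [ 19.2  18.9 179.4]
top brass (306, 187, 8, 8) nest [ -3.3 -84.6] [ 19.2  19.  179.6]
top brass (244, 189, 7, 8) nest [-0.3 84.2] [ 19.3  16.2 179.9]
side brass (260, 189, 8, 6) nest [-0.5 94.8] [20.4 18.4 96.6]
side brass (264, 173, 7, 4) nest [-2.9 21.9] [16.6 13.4  6.5]
side brass (267, 155, 6, 4) nest [ -2.5 -62.3] [14.7 14.5 96.5]
side red (335, 197, 4, 10) nest [-189.5  121. ] [35.8  7.6 91.3]
side red (322, 196, 4, 11) nest [-156.6  121.2] [38.7  7.7 92.7]
[-173.8   84.5]
now [427.9  44.6  27.8] heading 2.49 w 0.195 t 44.7 F [-0.5 -0.1 -1.1]
255 0.02 1.08 0.03 0.007 0 -0.003; 255 0.02 1.08 0.03 0.007 0 -0.003; 255 0.02 1.08 0.03 0.007 0 -0.003; 255 0.02 1.08 0.03 0.007 0 -0.003
```

Call:
{"api": "play_rows", "payload": {
  "rows": "255 0.05 0.3 0.05 0 0 0; 255 0.05 0.7 0.05 0 0 0; 255 0.05 1.05 0.05 0 0 0; 255 0.05 1.05 0.05 0 0 0; 255 0.05 1.05 0.05 0 0 0"
}}

```text
clock: 45.2
position: [0.4274, 0.0442, 0.0172]
tool_rot: [-0.014, 0.71, -0.704, 0.016]
wrist_force: [-1.0, -0.7, -1.3]
width: 0.195
```

```bash
python3 - <<'E'
from look import *
look("q",.024,.052)
plan([(*nest(-173.9,84.3),16,NA,255,3)])
E
```

```text
top brass (305, 187, 9, 8) nest [ -1.3 -84.4] [21.9 19.4 89.6]
top brass (275, 188, 8, 8) nest [ 0.1 -1.3] [ 19.4  19.1 179.4]
top brass (244, 190, 8, 8) nest [-0.5 82.6] [19.6 17.4 44.4]
side brass (261, 192, 7, 7) nest [-1.5 95.8] [24.6 15.9 97.7]
side brass (264, 173, 7, 5) nest [-1.7 10. ] [18.1 16.6 97.4]
side brass (267, 155, 6, 4) nest [ -1.1 -77.6] [14.9 14.7 96.5]
side red (335, 200, 4, 10) nest [-190.4  119.9] [35.8  7.7 91.3]
side red (322, 199, 4, 10) nest [-157.2  118.6] [35.2  7.7 92.7]
now [427.4  44.2  17.3] heading 2.49 w 0.194 t 45.3 F [-0.7 -1.  -2.5]
255 -0.04 0.13 -0.02 0.007 0 -0.003; 255 -0.04 0.13 -0.02 0.007 0 -0.003; 255 -0.04 0.13 -0.02 0.007 0 -0.003; 255 -0.04 0.13 -0.02 0.007 0 -0.003
```

Spacing of the three stubs is 84 mm, so the cap is in its pocket. I release it, then squeeze the pads and lift off.

Call:
{"api": "play_rows", "payload": {
  "rows": "255 0 0.15 0 0 0 0; 255 0 0.2 0 0 0 0; 150 0 0.2 0 0 0 0; 100 0 0.2 0 0 0 0; 70 0 0.2 0 0 0 0; 70 0 0.2 0 0 0 0; 70 0 -3 0 0 0 0; 70 0 -6 0 0 0 0"
}}

```text
clock: 46.1
position: [0.4264, 0.0437, 0.0774]
tool_rot: [-0.015, 0.71, -0.704, 0.016]
wrist_force: [0.9, -0.3, -0.1]
width: 0.725
```

Call:
{"api": "play_rows", "payload": {
  "rows": "50 0 0 0 0 0 0; 50 -3.5 0 0 0 0 0; 50 -6.8 0 0 0 0 0; 50 -6.8 0 0 0 0 0; 50 -6.8 0 0 0 0 0; 50 -6.8 0 0 0 0 0"
}}

```text
clock: 46.7
position: [0.4927, 0.0465, 0.0766]
tool_rot: [-0.016, 0.709, -0.704, 0.015]
wrist_force: [-0.8, 0.0, -0.8]
width: 0.806
```

```bash
python3 - <<'E'
from look import *
look("r",.020,.050)
p=env.get_obs()["position"]*1000;print(nf(p))
t=nest(-106,84)
plan([(*t,60,NA,50,0),(*t,18,NA,50,2)])
E
```

```text
top brass (275, 188, 8, 8) nest [ 0.5 -1.4] [ 19.5  19.1 179.4]
top brass (305, 187, 9, 8) nest [ -0.9 -84.6] [21.9 19.4 89.6]
top brass (244, 189, 8, 8) nest [ 0.6 83.4] [17.7 17.5 44.4]
side brass (260, 191, 8, 8) nest [-1.1 91.4] [ 24.1  19.8 130.7]
side brass (264, 173, 7, 11) nest [-2.5 20.6] [44.6 16.7 97.4]
side brass (267, 155, 7, 5) nest [ -1.8 -78.9] [19.  18.2 80.8]
side red (322, 199, 17, 11) nest [-174.4  116.8] [43.  39.   6.6]
[-108.7   83.6]
now [493.   46.6  77. ] heading 2.52 w 0.801 t 46.8 F [ 0.1 -1.4  0. ]
50 -0.27 1.7 -0.03 0.007 0 0.001; 50 -0.27 5.89 0 0.007 0 0.001; 50 -0.27 5.89 0 0.007 0 0.001; 50 -0.27 5.89 0 0.007 0 0.001
```

Call:
{"api": "play_rows", "payload": {
  "rows": "50 -0.25 2 0 0 0 0; 50 -0.25 4.5 0 0 0 0; 50 -0.25 5.8 0 0 0 0; 50 -0.25 5.8 0 0 0 0; 255 -0.25 5.8 0 0 0 0; 255 -0.25 5.8 0 0 0 0; 255 -0.25 5.8 0 0 0 0; 255 -0.25 5.8 0 0 0 0"
}}

```text
clock: 47.6
position: [0.4964, 0.0473, 0.0204]
tool_rot: [-0.015, 0.71, -0.704, 0.016]
wrist_force: [-0.6, 0.9, 5.7]
width: 0.418
```

Call:
{"api": "play_rows", "payload": {
  "rows": "255 0 0 0 0 0 0; 255 0 0 0 0 0 0; 255 0 0 0 0 0 0; 255 0 0 0 0 0 0"
}}

```text
clock: 48.0
position: [0.4966, 0.0473, 0.0206]
tool_rot: [-0.015, 0.71, -0.704, 0.016]
wrist_force: [-0.2, 0.2, -0.2]
width: 0.415
```

Call:
{"api": "play_rows", "payload": {
  "rows": "255 0 -0.8 0 0 0 0; 255 0 -2 0 0 0 0; 255 0 -4 0 0 0 0; 255 0 -7 0 0 0 0; 255 0 -10 0 0 0 0; 255 0 -10 0 0 0 0; 255 0 -10 0 0 0 0"
}}

```text
clock: 48.7
position: [0.4967, 0.0465, 0.1216]
tool_rot: [-0.014, 0.71, -0.704, 0.017]
wrist_force: [-0.3, 0.7, -1.4]
width: 0.416
```

```bash
python3 - <<'E'
from look import *
look("s",.020,.050)
n="top";H=hsv(cv2.imread("pics/top_s.png")[:,:,::-1].copy())
for nm,m,z in(("orange",hm(H,5,14,170,70),.022),("blue",hm(H,105,125,150,50),.002)):
  for c in blobs(m,20)[:2]:print(nm,rect(n,c,z))
g=(487.5,-288.5)
plan([(450,0,115,-10,255,0),(*g,110,-37.9,255,1),(*g,40,-37.9,255,3)],step=48,deg=8.4)
E
```

```text
top brass (275, 188, 8, 8) nest [ 0.5 -1.4] [ 19.5  19.1 179.4]
top brass (305, 187, 9, 8) nest [ -0.9 -84.6] [21.9 19.4 89.6]
side brass (260, 191, 8, 6) nest [ 0.8 88.4] [19.4 18.4 34.2]
side brass (267, 155, 7, 5) nest [ -3.  -79.3] [ 20.2  17.2 157.1]
side red (324, 169, 18, 11) nest [-182.6  -10.1] [49.1 45.3  6.5]
orange [ 415.4 -344.5  105.6   16.3  141.7]
blue [ 474.1 -333.1  247.9  198.1  148.3]
now [495.6  46.4 120. ] heading 2.51 w 0.413 t 48.8 F [-1.1 -0.4 -1.8]
255 2.38 0.23 2.22 0.003 0.109 0; 255 4.75 0.47 4.44 0.007 0.218 0.001; 255 4.4 0.51 8.58 0.007 0.288 0.001; 255 4.05 0.55 12.72 0.007 0.358 0.001; 255 3.69 0.59 16.86 0.007 0.427 0.001; 255 3.34 0.64 21 0.007 0.497 0.002; 255 2.98 0.68 25.14 0.007 0.566 0.002; 255 2.63 0.72 29.28 0.007 0.636 0.002
255 -2.74 0.07 3.12 0 0.07 0; 255 -2.74 0.07 3.12 0 0.07 0; 255 -2.74 3.57 3.12 0 0.07 0; 255 -2.74 7.07 3.12 0 0.07 0; 255 -2.74 7.07 3.12 0 0.07 0; 255 -2.74 7.07 3.12 0 0.07 0; 255 -2.74 7.07 3.12 0 0.07 0
```

Call:
{"api": "play_rows", "payload": {
  "rows": "255 2.4 0.2 2.2 0 0.109 0; 255 4.75 0.3 4.4 0 0.218 0; 255 4.4 0.4 8.6 0 0.288 0; 255 4.05 0.5 12.7 0 0.358 0; 255 3.7 0.6 16.9 0 0.427 0; 255 3.35 0.6 21 0 0.497 0; 255 3 0.7 25.1 0 0.566 0; 255 2.65 0.7 29.3 0 0.636 0"
}}

```text
clock: 49.6
position: [0.4809, -0.2485, 0.1094]
tool_rot: [0.205, 0.679, -0.674, -0.209]
wrist_force: [0.3, 0.5, -0.6]
width: 0.413
```

Call:
{"api": "play_rows", "payload": {
  "rows": "255 -2.75 0 3.1 0 0.07 0; 255 -2.75 0 3.1 0 0.07 0; 255 -2.75 3.5 3.1 0 0.07 0; 255 -2.75 7 3.1 0 0.07 0; 255 -2.75 7 3.1 0 0.07 0; 255 -2.75 7 3.1 0 0.07 0; 255 -2.75 7 3.1 0 0.07 0"
}}

```text
clock: 50.3
position: [0.4871, -0.2893, 0.0403]
tool_rot: [0.229, 0.671, -0.666, -0.232]
wrist_force: [0.1, 0.2, -1.1]
width: 0.418
```

```bash
python3 - <<'E'
from look import *
look("t",.020,.050)
H=hsv(cv2.imread("pics/side_t.png")[:,:,::-1].copy())
for nm,m,z in(("orange",hm(H,5,14,170,70),.022),("red",((H[...,0]<=3)|(H[...,0]>=174))&(H[...,1]>150)&(H[...,2]>60),.05)):
  for c in blobs(m,20)[:2]:print(nm,rect("side",c,z))
g=(487.5,-288.5)
plan([(*g,14,-37.9,255,3)])
E
```

```text
top brass (244, 190, 8, 8) nest [-0.8 83.4] [ 19.4  19.1 179.9]
top brass (306, 187, 8, 8) nest [ -1. -86.] [ 19.4  19.2 179.6]
top brass (275, 188, 8, 8) nest [ 0.5 -1.3] [ 19.4  19.1 179.6]
side brass (260, 192, 8, 7) nest [-0.  93.6] [24.5 18.5 96.6]
side brass (264, 173, 7, 5) nest [-1.4  7.5] [18.  16.8 96.5]
side brass (267, 155, 6, 4) nest [ -0.8 -80.3] [14.9 14.7 96.5]
orange [ 415.1 -329.8  117.7   32.3  141.4]
red [ 431.2 -233.2   61.    38.6  141.7]
now [ 487.3 -289.5   40.7] heading -38.07 w 0.416 t 50.4 F [ 0.9  0.1 -1.3]
255 0.03 2.67 -0.08 0.005 -0.003 0.005; 255 0.03 2.67 -0.08 0.005 -0.003 0.005; 255 0.03 2.67 -0.08 0.005 -0.003 0.005; 255 0.03 2.67 -0.08 0.005 -0.003 0.005
```

All three stubs sit at the pocket centres: (-0.8,83.4), (0.5,-1.3) and (-1.0,-86.0) mm. Now I lay the tweezers down and withdraw.

Call:
{"api": "play_rows", "payload": {
  "rows": "255 0 1.5 -0.1 0 0 0; 255 0 2.5 -0.1 0 0 0; 255 0 2.8 -0.1 0 0 0; 255 0 2.8 -0.1 0 0 0; 160 0 2.8 -0.1 0 0 0; 120 0 2.8 -0.1 0 0 0; 70 0 2.8 -0.1 0 0 0; 60 0 2.8 -0.1 0 0 0"
}}

```text
clock: 51.2
position: [0.488, -0.2887, 0.0126]
tool_rot: [0.23, 0.671, -0.666, -0.232]
wrist_force: [0.2, 0.6, 0.1]
width: 0.768
```

Call:
{"api": "play_rows", "payload": {
  "rows": "50 0 0 0 0 0 0; 50 0 -1.5 0 0 0 0; 50 0 -5 0 0 0 0; 50 0 -9 0 0 0 0; 50 0 -13 0 0 0 0; 50 0 -17 0 0 0 0; 50 0 -20 0 0 0 0; 50 0 -20 0 0 0 0"
}}

```text
clock: 52.0
position: [0.4906, -0.2916, 0.219]
tool_rot: [0.234, 0.67, -0.667, -0.228]
wrist_force: [0.0, -0.7, 0.6]
width: 0.806
```

```bash
python3 - <<'E'
from plan import *
plan([(300,-560,220,-10,50,2)])
E
```

```text
now [ 490.6 -291.6  219. ] heading -38.1 w 0.806 t 52.0 F [ 0.  -0.7  0.6]
50 -0.2 -0.04 4.11 0.001 -0.061 -0.001; 50 -0.39 -0.08 8.22 0.001 -0.123 -0.002; 50 -0.59 -0.13 12.33 0.002 -0.184 -0.003; 50 -0.78 -0.17 16.44 0.003 -0.245 -0.004; 50 -0.98 -0.21 20.55 0.004 -0.307 -0.005; 50 -1.17 -0.25 24.66 0.004 -0.368 -0.006; 50 -1.37 -0.3 28.77 0.005 -0.429 -0.007; 50 -1.56 -0.34 32.88 0.006 -0.49 -0.009
50 0 0 0 0 0 0; 50 0 0 0 0 0 0
```

Call:
{"api": "play_rows", "payload": {
  "rows": "50 -0.2 0 4.1 0 -0.06 0; 50 -0.4 0 8.2 0 -0.12 0; 50 -0.6 0 12.3 0 -0.18 0; 50 -0.8 0 16.4 0 -0.24 0; 50 -1 0 20.5 0 -0.3 0; 50 -1.2 0 24.6 0 -0.36 0; 50 -1.4 0 28.8 0 -0.42 0; 50 -1.5 0 32.8 0 -0.48 0"
}}

```text
clock: 52.8
position: [0.2985, -0.56, 0.2166]
tool_rot: [0.068, 0.705, -0.703, -0.061]
wrist_force: [1.1, -0.4, 1.2]
width: 0.804
```

```bash
python3 - <<'E'
from look import *
look("z",.02,.05)
t=cv2.imread("pics/top_z.png");s=cv2.imread("pics/side_z.png")
a=cv2.resize(t[110:310,220:450],None,fx=1.74,fy=3,interpolation=cv2.INTER_CUBIC);b=cv2.resize(s[90:250,190:380],None,fx=2.1,fy=3.75,interpolation=cv2.INTER_CUBIC)
cv2.imwrite("pics/final.png",np.hstack([a,b])[:600,:800])
for nn,f in(("top0",t),("top0",None)):
    im=f if f is not None else cv2.imread("pics/top0.png")
    H=hsv(im[:,:,::-1].copy())
    for nm,m,z in(("orange",hm(H,5,14,170,70),.022),("red",((H[...,0]<=3)|(H[...,0]>=174))&(H[...,1]>150)&(H[...,2]>60),.028),("carton",hm(H,8,22,100,50),.05)):
        for c in blobs(m,20)[:2]:print(nm,rect("top",c,z))
# change vs start around caliper, carton, ring
d=cv2.absdiff(t,cv2.imread("pics/top0.png")).max(2)
for nm,(x0,y0,x1,y1) in dict(carton=(180,110,215,155),ring=(225,120,255,150),caliper=(342,122,402,185)).items(): print(nm,(d[y0:y1,x0:x1]>40).sum())
E
```

```text
top brass (244, 189, 8, 9) nest [ 0.6 83.4] [22.2 19.1  0.1]
top brass (275, 188, 8, 8) nest [ 0.5 -1.3] [ 19.4  19.1 179.6]
top brass (306, 187, 8, 8) nest [ -1. -86.] [ 19.6  19.1 178.8]
side brass (260, 192, 8, 6) nest [-0.6 89.1] [18.9 18.3 53.1]
side brass (264, 173, 7, 4) nest [-1.2  5.3] [16.8 13.6  6.5]
side brass (267, 155, 7, 4) nest [ -2.2 -80.5] [17.5 14.9  6.4]
side red (324, 139, 14, 12) nest [-177.  -154.1] [ 56.6  37.1 142.4]
orange [ 415.7 -344.7  106.1   16.3  141.7]
red [ 434.4 -245.7   41.8   15.   141.4]
carton [781.1 192.7  91.4  69.9  10.5]
carton [ 415.7 -338.   104.5   14.3  141.2]
orange [ 410.8 -346.8  105.5   16.6  141.7]
red [ 432.2 -246.7   42.9   15.6  142.1]
carton [780.9 192.7  91.2  69.8  10.6]
carton [ 411.2 -340.   103.7   14.5  141.5]
carton 0
ring 0
caliper 0
```

View pics/final.png

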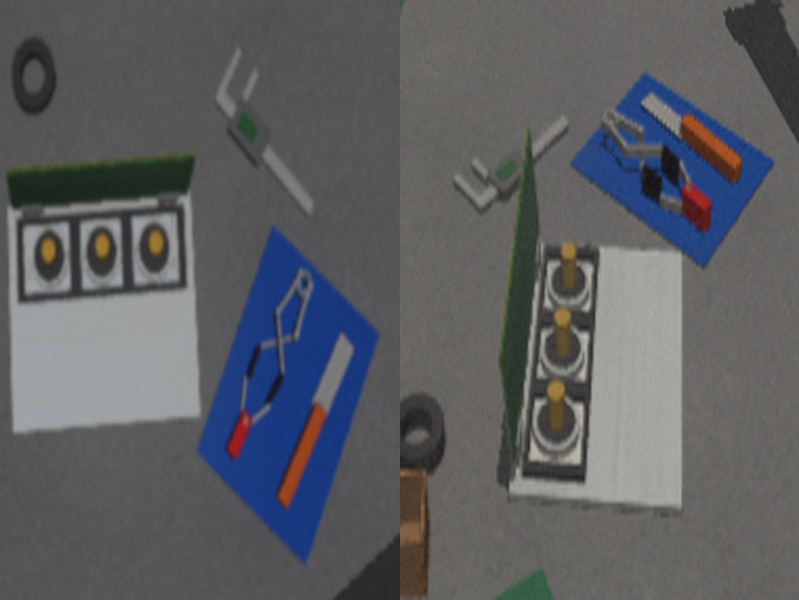

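The final picture shows three caps upright in their pockets (stubs at (50,248), (103,246) and (156,243)), the cover standing, and both tools flat on the blue mat. Nothing else has moved, so I hand it in.

```bash
python3 -c "
from bench import env
print(env.job_done())"
```

```text
the job is handed in; nothing more can be done
None
```

The job is handed in at about 53 s on the robot clock: all three caps are in the nest and the cover is standing. I levered the cover up with the blade to about 1.64 rad, worked out from the blade-tip position. Each cap then went into its own pocket with the tweezers, and both tools went back on the blue mat.

**Caps:** the last top view puts the stubs at (0.6, 83.4), (0.5, −1.3) and (−1.0, −86.0) mm in nest axes. The targets were (0, ±84) and (0, 0). All three look upright in the pockets in both views.

**Other objects:** pixel differences around the caliper, carton and ring gauge are zero against the start. The blade lies about 5 mm from where it started and the tweezers about 2 mm.

**Checks that disagreed or stood out:**
- The side camera read several millimetres off the top one: 2–4 mm in y for the caps and the nest, up to about 10 mm for the tools. I used the top view for placing.
- Setting down the first cap pressed with about 21 N at the wrist, below the limits. The other two showed no contact force.
- Gripping the blade moved the arm about 6 mm sideways; I did not find the cause.

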